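# Refit the draught shield of a precision balance

### The arm

A 7-joint arm with a two-finger parallel gripper is mounted at the origin on the work surface. World frame = base frame: x ahead of the robot, y to its left, z up, the work surface at z = 0. Lengths are in mm, angles in degrees, forces in N, time in s.
With the tool pointing down it reaches from about 400 to 750 mm from the base axis. Payload 19.5 kg.
Tool frame: the origin (TCP) lies at the very end of the fingers, on their centre line; the grasp point (between the pads) lies 19 mm behind it; z points along the fingers, x is the direction in which the jaws open and shut, and the axes are right-handed (so a half turn about z gives the same grasp; the last joint's range is limited). The gripper opens to 85 mm and grips with 20 to 120 N. Pads are 22 mm wide; open, the fingers measure 114 mm over their backs; the gripper's body (76 mm by 85 mm) begins 54 mm behind the grasp point. The pads swing forward as they close: fully open they stand 13 mm farther back than shut.
Start: joints at [67.913, 40.479, -1.581, 85.061, 1.261, 54.483, -4.326], TCP at [193.805, -541.326, 231.268] pointing down, gripper open.
Joint ranges: [-155.06, 155.06], [-18.47, 123.98], [-90, 86.84], [0, 140.48], [-83.41, 263.41], [0, 116], [-161.91, 161.91]. Speed limits (degrees/s): [108.29, 108.29, 147.25, 147.25, 172.46, 172.46, 172.46].

### API

Orientations are given as [roll, pitch, yaw] about the fixed x, y, z axes, in that order (R = Rz(yaw) Ry(pitch) Rx(roll)).
In Python, from plant import manip, eyes, job_done gives the robot as it stands.
- The arm moves only by the tool arm_command, never from a script. Its argument "targets" is a list of rows, each a list of 2 entries, a list of its own where there are three numbers: the shift along the world's x, y, z in mm, then the turn, a rotation vector about the world's x, y, z in degrees. In form: [[[x, y, z], [wx, wy, wz]], ...]. A call has 1 to 10 rows; each row shifts and turns the pose as measured when the row begins; what a row does not reach is not made up. A row lasts 1/12 s, in which the tool goes at most 41.7 mm and 7.16 degrees, less where a joint would pass 70% of its speed; a pose out of reach is approached as far as the arm can. A call with a gripper value outside its range is refused whole. "grip" is the gripper command: -1 is fully open, 1 is shut, values between are in proportion, set as the call begins (left out, the last holds). The fingers move at their own pace and stop on an object; the grip force is fixed at half the most. Time passes only in rows, so rows that do not move let the fingers close. It gives the time, the measured TCP pose, the force and the opening at its end, in the units of the state.
- manip.get_state(): the state, without advancing time (a new reading comes with each control period).
- eyes.snapshot(name): name is "scene" or "side" or "wrist"; returns a dict with "img" (400x640x3 uint8, red, green, blue), "fovy" (degrees; the focal length in pixels is half the picture's height over the tangent of half this angle, whatever the lens; pixels are square), "cx", "cy" (the principal point, pixels), "D" ([k1, k2, p1, p2, k3] as OpenCV has them; the pictures are not rectified), "extrinsics" (4x4, takes a point from camera to world coordinates); the wrist camera has in their place "tool_from_camera" (4x4, takes a point from camera to tool coordinates, whose origin is the TCP and whose axes are the tool frame's). Camera axes: x right, y up, looking along -z (the intrinsics and any distortion apply to the point x, -y, -z); pixel columns grow to the right and rows downward; lengths in mm; the calibration is good to about 2 mm. A picture is of the moment at which its call begins: read the wrist's pose just before it. There is no depth.
- job_done(): hands the job in, once; it reports no verdict.
The state is a dict: "time_s": time; "joints": joint angles; "dq": joint speeds; "tau": joint torques, N m; "ee_pos": TCP position; "ee_rot": TCP orientation; "ft_force": force on the tool from outside, world axes, zero at the start; "wrist_torque": the same for the moment, N m; "opening": finger opening in mm.
Only numpy, scipy, OpenCV 4.12 (cv2) and the standard library are available. Lean on these libraries where they do the work, as an engineer would, in place of code of your own. Each camera call takes 0.05 s, during which the arm holds its last target. There are 200 camera calls.

### The job

The balance's draught shield has been cleaned; put it back together. Take the glass front pane from its drying stand, tilt its foot into the groove at the front of the weighing chamber and straighten it gently under the ends of the top rails until it is fully down and leans back against the two corner posts, then lower the cover, kept level, over the two guide pins until it lies flat on the rails. Handle the glass gently, keep off the weighing pan and leave the other things on the bench where they are.

Things in the scene. Friction and masses are not known exactly. Their poses are not given: they have to be found in the camera images.
- balance: Fixed white precision balance, 345 long, 210 wide, sloping keypad towards the robot. Origin on the bench plane straight below the pane groove's middle; x to the back of the balance, y to its left, z up. Keypad x -150 to -22, rising from 46 to 76 high. Behind the groove the weighing chamber, deck 87 high, with fixed glass sides (y +-91 to 94) and back (x 143).
- groove (a point): Middle of the groove's bottom, 75 above the bench, axes as the balance. It runs along y, 8 wide (x -4 to 4), 12 deep, its upper 6 chamfered at 45 degrees on both edges to 20 wide; end stops at y +-89 (20 high) leave the pane 4 of play each way. Tilted with its top to the front (-x) by up to about 25 degrees the pane reaches the bottom; let go like that it falls to the front.
- rail_left (a point): Middle of the front end of the left top rail, on its underside: 216 above the bench, 30 in front of the groove. Flat rails at y +-62 to 95, x -30 to 150, 8 thick, overhang the groove 141 above its bottom, so the pane cannot go straight down upright. Between the rails 124 are open down to the pan, but for a cross bar at the back (x 138 to 150).
- rail_right (a point): The same point of the right rail.
- post_left (a point): Front face of the left front corner post, at rail underside height, 14 behind the groove's middle; posts stand at y +-68 to 90. The straightened pane passes under the rails with about 6 to spare and leans back 4 to 6 degrees against these faces (its top edge touches them), where it stays by its own weight.
- post_right (a point): The same point of the right post.
- pane: Loose glass front pane, 170 wide (y), 135 high (z), 5 thick (x), 0.25 to 0.36 kg, same front and back. Origin at the middle of its bottom edge, z up the pane. At the start it leans in the drying stand 30 degrees from upright, top towards the stand's -x, so it is taken with the tool tilted to match.
- pane_top (a point): Middle of the pane's top edge, 135 from its origin, axes as the pane. Here sits the grey plastic grip to hold it by: 90 long (y), 24 high, 10 thick (x), flush with the top edge.
- stand: Fixed grey drying stand, left or right of the balance (the cover lies on the other side), base 150 x 150, origin on the bench below the pane's foot, which rests 34 above the bench. The pane leans to the stand's -x, roughly to the robot, on two bars at y +-54 to 66 that reach 97 up it; a lip 15 high holds its foot on +x. Draw it out along its own slope, 20 or more.
- cover: Loose top cover, 180 (x) by 190 (y), a 12 thick grey frame with glass in the middle, 0.36 to 0.56 kg, lying flat on the bench. Origin at the middle of its underside, z up; same when turned half round. Two through holes of 12 diameter, lightly chamfered, at x 0, y +-78.
- cover_handle (a point): Middle of the dark bar handle on top of the cover, 44 above its underside. The bar runs along the cover's y, 100 long, 14 thick (x), 36 to 52 above the underside, with 24 free below it between two legs at y +-38.
- cover_seat (a point): Where the cover's origin comes to lie when home: middle between the guide pins, on top of the rails, 224 above the bench, axes as the balance.
- pin_left (a point): Tip of the guide pin on the left rail, 78 left of the middle. Pins are 10 in diameter and rise 26 over the rail, the upper 8 tapered to 4.
- pin_right (a point): Tip of the guide pin on the right rail, like the left one.
- pan: Round steel weighing pan, 114 across, origin at its foot, top 104 above the bench, centre 82 behind the groove. Not to be touched.
- tub: Bystander: closed white plastic ointment tub, 118 across, 135 tall. Origin at its underside's centre (sizes in mm).
- tub_lid: Bystander: flat white tub lid, 100 across, 16 thick, lying on the bench. Origin at its underside's centre (sizes in mm).
- weight: Bystander: steel 200 g calibration weight with a knob, 38 across, 64 tall. Origin at its underside's centre (sizes in mm).
- brush: Bystander: cleaning brush with a red handle, 170 long, lying flat.
- beaker: Bystander: empty glass beaker, 72 across, 95 tall. Origin at its underside's centre (sizes in mm).
- wash_bottle: Bystander: white plastic wash bottle, 68 across, 170 tall. Origin at its underside's centre (sizes in mm).
Not all that is in view belongs to the job. There is more than one size of the pane; the one meant has the size given above.

How it is judged:
By the outcome, as a careful person would: the job done as asked, in the order asked, and still so for the second after the job is handed in, with the robot touching nothing.
It also fails if it takes over 72 s, if anything falls off the work surface, if the arm or the gripper's body presses on something with over 40 N, if the wrist force passes 120 N, or if a joint passes its speed limit or range.

## Working session

There is one attempt and no reset: what is moved stays moved. The work goes in short steps, Python scripts to look and compute and a tool call to move; the robot and the scene stay as the last step left them, time stands still between calls to the robot, and variables do not carry over. Pictures are saved under pics/ and viewed, about 8 in all and at most 12, crops included, and the job is handed in when it is done.

Besides the shell and the picture viewer there is one more tool, called after "Request:" as name(argument=value, ...) on one line, values as JSON. arm_command: Moves the arm, as the interface text tells. Its arguments: {"type":"object","properties":{"targets":{"type":"array","items":{"type":"array"}},"grip":{"type":"number"}},"required":["targets"]}

```bash
ls; mkdir -p pics
python3 - <<'E'
from plant import manip, eyes
import cv2, json
s=manip.get_state(); print(s)
import pickle
for n in ("scene","side","wrist"):
    d=eyes.snapshot(n); pickle.dump((d,s),open(f"pics/{n}0.pkl","wb"))
    cv2.imwrite(f"pics/{n}0.png",d["img"][:,:,::-1])
    print({k:(v.tolist() if hasattr(v,'tolist') else v) for k,v in d.items() if k!="img"})
E
```

```text
pics
{'time_s': 0.0, 'joints': array([67.91219239, 40.51515013, -1.5816256 , 85.08102425,  1.26122564,
       54.48371937, -4.32759429]), 'dq': array([ 0.08293392, -0.09414812,  0.05175485, -0.12387559, -0.05517194,
       -0.09997249,  0.08869507]), 'tau': array([ 1.67222810e-03, -8.83193421e+01,  1.23501621e+00, -2.36166143e+01,
        1.68699474e-02,  6.44417174e-03,  5.44353281e-05]), 'ee_pos': array([ 193.72394478, -541.12079127,  230.82918297]), 'ee_rot': array([ 1.79996957e+02,  6.24685793e-02, -7.03033649e+01]), 'ft_force': array([-0.18755822, -0.48544809, -0.24347932]), 'wrist_torque': array([ 0.00696025, -0.00774636,  0.03278513]), 'opening': 85.70776362102932}
{'fovy': 47.13432922554688, 'cx': 316.11200587922315, 'cy': 202.69149578216226, 'D': [-0.11469864381000236, 0.0, 0.0, 0.0, 0.0], 'extrinsics': [[-0.23474009130412696, -0.806007793175026, 0.5433677639275765, 1248.4270693589106], [0.9720578457513195, -0.19509880182427566, 0.1305373587906394, 194.82352828869588], [0.0007962712064660954, 0.5588272495752656, 0.8292837096460471, 1320.8773291553662], [0.0, 0.0, 0.0, 1.0]]}
[... 155 characters left out ...]
4747166998, 0.09223434784563707, -0.12997877785035383, 307.8162503682856], [-0.15852681856997164, -0.48403806746420064, 0.8605674854650304, 1187.5738560632292], [0.01645920435698293, 0.8701723819583174, 0.49247245635560477, 851.80365532357], [0.0, 0.0, 0.0, 1.0]]}
{'fovy': 64.33765552586121, 'cx': 313.4424331156219, 'cy': 194.17143439856457, 'D': [-0.02665142543196174, 0.0, 0.0, 0.0, 0.0], 'tool_from_camera': [[0.9999993869464743, -0.0002072432290889441, 0.0010877301679508922, 0.8990811717369818], [0.00015045097391078828, -0.9477893876124065, -0.3188969333402277, -80.12263495638665], [0.0010970283399816111, 0.3188969014894018, -0.9477887753868364, -141.99037990829993], [0.0, 0.0, 0.0, 1.0]]}
```

Run:
```python
import cv2
for n in("scene","side"):
    cv2.imwrite(f"pics/{n}0b.png",cv2.resize(cv2.imread(f"pics/{n}0.png"),(800,500),interpolation=cv2.INTER_CUBIC))
```

```text
(no output)
```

View pics/scene0b.png

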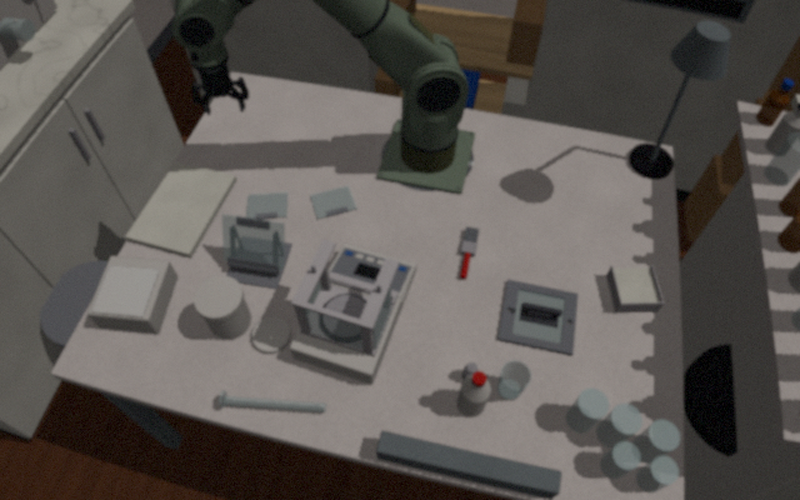

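View pics/side0b.png

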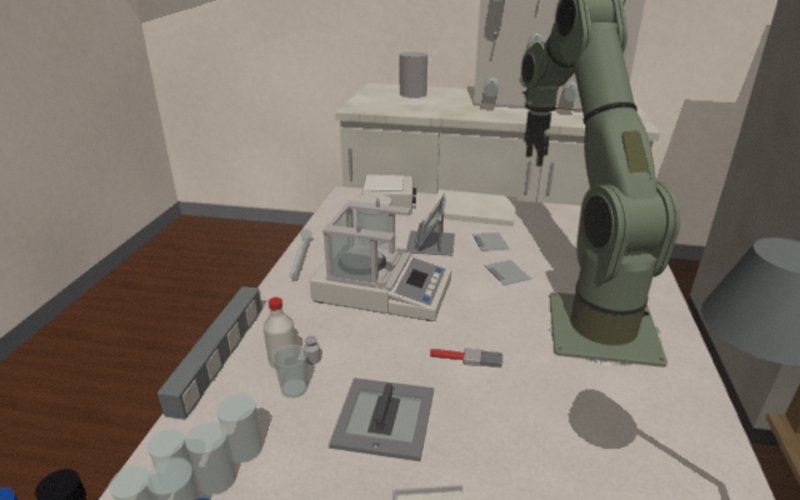

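```bash
cat > h.py <<'E'
import numpy as np, cv2, pickle
from scipy.spatial.transform import Rotation as Ro
from scipy.optimize import least_squares
def snap(n,name):
    from plant import manip, eyes
    s=manip.get_state(); d=eyes.snapshot(n); pickle.dump((d,s),open(f"pics/{name}.pkl","wb")); return d,s
def load(name): return pickle.load(open(f"pics/{name}.pkl","rb"))
def T_pose(p,rpy):
    T=np.eye(4); T[:3,:3]=Ro.from_euler('xyz',rpy,degrees=True).as_matrix(); T[:3,3]=p; return T
def cam(ds):
    d,s=ds
    E=np.array(d["extrinsics"]) if "extrinsics" in d else T_pose(s["ee_pos"],s["ee_rot"])@np.array(d["tool_from_camera"])
    f=200/np.tan(np.radians(d["fovy"]/2))
    return E,np.array([[f,0,d["cx"]],[0,f,d["cy"]],[0,0,1.]]),np.array(d["D"])
F=np.diag([1,-1,-1.])
def ray(ds,uv):
    E,K,D=cam(ds); n=cv2.undistortPoints(np.array(uv,float).reshape(-1,1,2),K,D).reshape(-1,2)
    v=np.c_[n,np.ones(len(n))]@F@E[:3,:3].T
    return E[:3,3],v
def atz(ds,uv,z):
    o,v=ray(ds,uv); return o+v*((np.asarray(z,float)-o[2])/v[:,2])[:,None]
def proj(ds,P):
    E,K,D=cam(ds); p=(np.atleast_2d(P)-E[:3,3])@E[:3,:3]@F
    return cv2.projectPoints(p,np.zeros(3),np.zeros(3),K,D)[0].reshape(-1,2)
def crop(name,x0,y0,x1,y1,k):
    im=load(name)[0]["img"][y0:y1,x0:x1,::-1]
    im=np.clip(im.astype(float)*1.3,0,255).astype(np.uint8)
    im=cv2.resize(im,None,fx=k,fy=k,interpolation=cv2.INTER_CUBIC)
    for x in range((x0//20+1)*20,x1,20): cv2.line(im,((x-x0)*k,0),((x-x0)*k,6),(0,0,255),1); cv2.putText(im,str(x),((x-x0)*k,16),0,.35,(0,0,255))
    for y in range((y0//20+1)*20,y1,20): cv2.line(im,(0,(y-y0)*k),(6,(y-y0)*k),(0,0,255),1); cv2.putText(im,str(y),(8,(y-y0)*k),0,.35,(0,0,255))
    cv2.imwrite(f"pics/{name}_c{x0}_{y0}.png",im)
E
python3 - <<'E'
from h import *
crop("scene0",170,165,340,310,4)
d=load("scene0")
k=.8
print(atz(d,np.array([(510,282),(578,291),(573,352),(498,339)])*k,12).round())
print(atz(d,np.array([(541,311)])*k,52).round())
E
```

```text
[[408. 309.  12.]
 [394. 492.  12.]
 [575. 491.  12.]
 [583. 301.  12.]]
[[501. 394.  52.]]
```

View pics/scene0_c170_165.png

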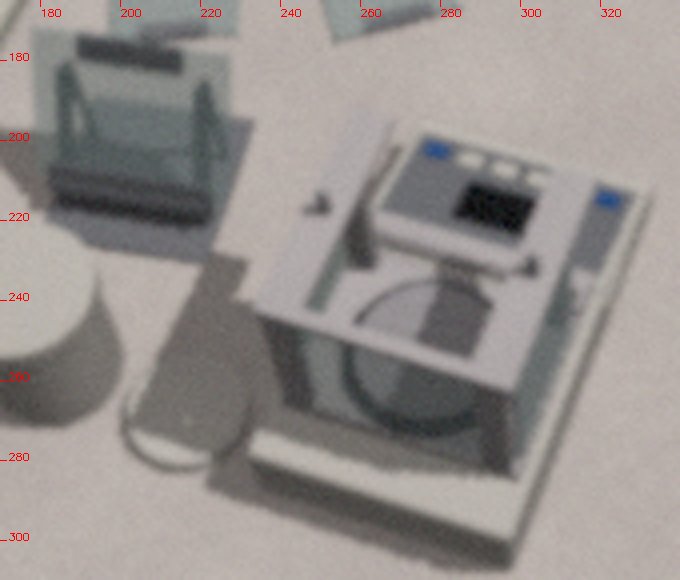

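```bash
cat >> h.py <<'E'
def planar(dss,x0,npar=3):
    # dss: list of (ds, [(local xyz, uv),...])
    def world(p,L):
        a=np.radians(p[2]);c,s=np.cos(a),np.sin(a);L=np.atleast_2d(L)
        return np.c_[p[0]+c*L[:,0]-s*L[:,1],p[1]+s*L[:,0]+c*L[:,1],L[:,2]]
    def res(p): return np.concatenate([(proj(ds,world(p,[q[0] for q in pts]))-np.array([q[1] for q in pts])).ravel() for ds,pts in dss])
    r=least_squares(res,x0,x_scale=[10,10,1],loss='soft_l1'); return r.x,r.fun.reshape(-1,2),lambda L:world(r.x,L)
E
python3 - <<'E'
from h import *
d=load("scene0")
u=lambda x,y:(170+x/4,165+y/4)
B=[((150,-95,224),u(255,312)),((150,95,224),u(512,391)),((0,-78,250),u(322,195)),((0,78,250),u(530,260)),((195,105,0),u(512,570)),((-150,105,46),u(652,190)),((195,-105,0),u(248,462))]
# cover_seat x: pins x unknown -> free check
p,r,w=planar([(d,[B[i] for i in (0,1,4,5)])],[550,-100,0]); print("bal",p.round(1),r.round(1).tolist())
P=atz(d,[B[2][1],B[3][1]],250)
a=np.radians(p[2]); R=np.array([[np.cos(a),np.sin(a)],[-np.sin(a),np.cos(a)]])
print("pins in bal",((P[:,:2]-p[:2])@R.T).round(1))
S=[((-67.5,-85,151),u(36,30)),((-67.5,85,151),u(230,55))]
p,r,w=planar([(d,S)],[450,-300,0]); print("stand",p.round(1),r.round(1).tolist(),atz(d,[u(253,120),u(207,262)],8).round())
print("grip",w([[-67.5,0,151]]))
E
```

```text
bal [570.4 -60.7  -5.1] [[-1.0, -0.4], [0.0, 0.1], [0.5, 2.2], [0.4, -1.9]]
pins in bal [[ 62.2 -76.3]
 [ 65.   78.1]]
stand [ 532.5 -364.3    4.1] [[-0.8, -0.3], [0.7, 0.2]] [[ 425. -302.    8.]
 [ 571. -291.    8.]]
grip [[ 465.13688249 -369.19563677  151.        ]]
```

```bash
cat >> h.py <<'E'
def go(p,rpy,s=None):
    if s is None:
        from plant import manip; s=manip.get_state()
    R0=Ro.from_euler('xyz',s["ee_rot"],degrees=True); R1=Ro.from_euler('xyz',rpy,degrees=True)
    dp=np.array(p)-s["ee_pos"]; rv=(R1*R0.inv()).as_rotvec(degrees=True)
    n=max(np.linalg.norm(dp)/40,np.linalg.norm(rv)/7); print("shift",dp.round(1),"rv",rv.round(2),"rows>=",round(n,1),"| t",round(s["time_s"],2),"F",s["ft_force"].round(1))
E
python3 -c "
from h import *
go([410,-373,250],[180,-30,4])"
```

```text
shift [216.3 168.2  19. ] rv [-17.61 -26.97  72.49] rows>= 11.3 | t 0.15 F [-0.1  0.8 -0.4]
```

Request:
arm_command(targets=[[[17,13,3],[-1.35,-2.07,5.58]],[[17,13,3],[-1.35,-2.07,5.58]],[[17,13,3],[-1.35,-2.07,5.58]],[[17,13,3],[-1.35,-2.07,5.58]],[[17,13,3],[-1.35,-2.07,5.58]],[[17,13,3],[-1.35,-2.07,5.58]],[[17,13,3],[-1.35,-2.07,5.58]],[[17,13,3],[-1.35,-2.07,5.58]],[[17,13,3],[-1.35,-2.07,5.58]],[[17,13,3],[-1.35,-2.07,5.58]]], grip=-1)

```text
time_s: 0.98
ee_pos: [368.6, -405.0, 261.5]
ee_rot: [-176.8, -24.3, -12.0]
ft_force: [-0.0, -0.7, -0.1]
opening: 85.3
```

```bash
python3 -c "
from h import *
go([410,-373,250],[180,-30,4])"
```

```text
shift [ 41.4  32.  -11.5] rv [-3.28 -5.53 14.5 ] rows>= 2.3 | t 0.98 F [-0.  -0.7 -0.1]
```

Request:
arm_command(targets=[[[14,11,-4],[-1.1,-1.8,4.8]],[[14,11,-4],[-1.1,-1.8,4.8]],[[14,11,-4],[-1.1,-1.8,4.8]],[[2,2,0],[0,0,1]],[[0,0,0],[0,0,0]]])

```text
time_s: 1.4
ee_pos: [415.5, -366.5, 250.0]
ee_rot: [179.7, -30.3, 6.1]
ft_force: [0.4, -0.4, -0.9]
opening: 85.4
```

```bash
python3 -c "
from h import *
go([410,-373,250],[180,-30,4])
d,s=snap('wrist','w1'); print(s['joints'].round(0),s['ee_pos'],s['ee_rot'])
cv2.imwrite('pics/w1.png',cv2.resize(d['img'][:,:,::-1],(800,500)))"
```

```text
shift [-5.5 -6.5  0. ] rv [ 0.22  0.34 -1.99] rows>= 0.3 | t 1.4 F [ 0.4 -0.4 -0.9]
[ 76.  38. -43. 109.   7.  21.  44.] [ 415.52553219 -366.46660031  249.9921827 ] [179.71040114 -30.31494729   6.13404004]
```

View pics/w1.png

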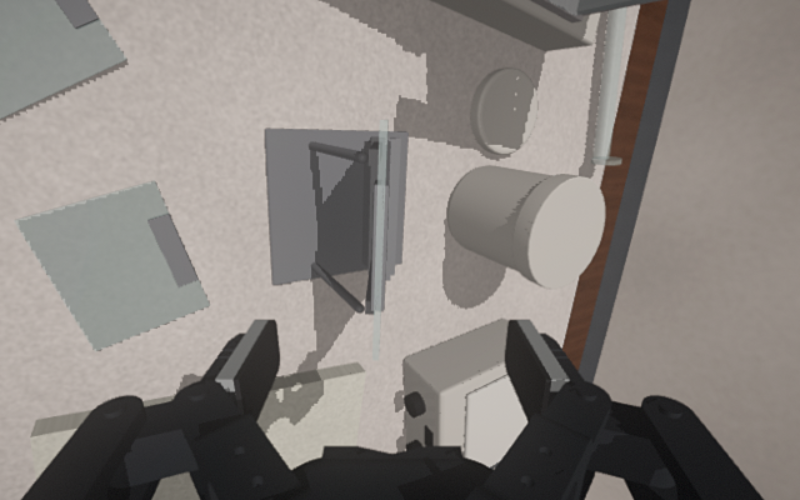

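```bash
python3 -c "
from h import *
crop('w1',195,85,345,295,3)
im=cv2.imread('pics/w1_c195_85.png');print(im.shape)
w=load('w1'); pz=np.array([-.499,-.035,.866])
print(proj(w,np.array([[465,-369,151],[465+3,-369+45,151],[465-3,-369-45,151]])).round())
E,K,D=cam(w);print(E[:3,3])
"
```

```text
(630, 450, 3)
[[306. 198.]
 [315. 144.]
 [299. 247.]]
[ 334.08994582 -293.50925916  372.12479773]
```

View pics/w1_c195_85.png

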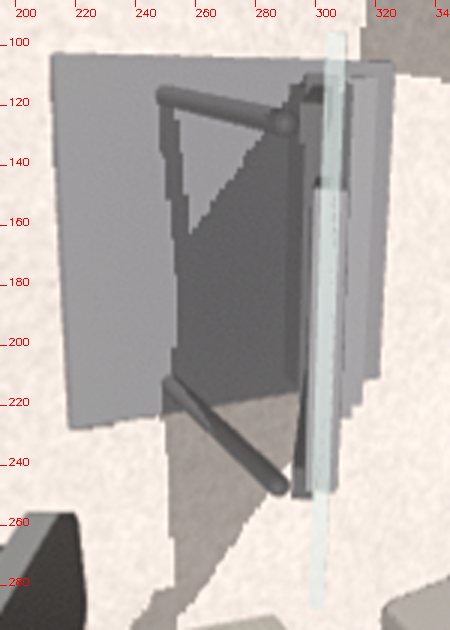

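```bash
python3 -c "
from h import *
w=load('w1')
P=atz(w,[(306.7,95.7),(300.3,286.7),(304.5,147.2),(303,248.6)],151);print(P.round(1))
for a,b in((0,1),(2,3)):
  d=P[a]-P[b];print(np.linalg.norm(d),np.degrees(np.arctan2(-d[0],d[1])),(P[a]+P[b])/2)
"
```

```text
[[ 457.1 -287.1  151. ]
 [ 466.9 -454.8  151. ]
 [ 459.  -326.5  151. ]
 [ 466.1 -416.2  151. ]]
167.96500190679345 3.3518527738870705 [ 461.99205685 -370.97570766  151.        ]
89.99372087244143 4.542528605773134 [ 462.53452455 -371.33900132  151.        ]
```

```bash
python3 -c "
from h import *
go([428,-373.5,211],[180,-30,4])
go([477.5,-370,124.5],[180,-30,4])"
```

```text
shift [ 12.7  -6.8 -39. ] rv [ 0.23  0.32 -1.91] rows>= 1.0 | t 1.45 F [ 0.3  0.3 -1.1]
shift [  62.2   -3.3 -125.5] rv [ 0.23  0.32 -1.91] rows>= 3.5 | t 1.45 F [ 0.3  0.3 -1.1]
```

Request:
arm_command(targets=[[[6,-3.4,-19.5],[0.12,0.16,-0.95]],[[6,-3.4,-19.5],[0.12,0.16,-0.95]],[[10,0.7,-17.3],[0,0,0]],[[10,0.7,-17.3],[0,0,0]],[[10,0.7,-17.3],[0,0,0]],[[8,0.5,-14],[0,0,0]],[[0,0,0],[0,0,0]]])

```text
time_s: 2.03
ee_pos: [462.9, -377.9, 142.8]
ee_rot: [179.8, -29.5, 2.6]
ft_force: [0.9, -0.2, -0.8]
opening: 85.2
```

```bash
python3 -c "
from h import *
go([477.5,-370,124.5],[180,-30,4])"
```

```text
shift [ 14.6   7.9 -18.3] rv [ 0.21 -0.5   1.49] rows>= 0.6 | t 2.03 F [ 0.9 -0.2 -0.8]
```

Request:
arm_command(targets=[[[7,4,-9],[0.1,-0.25,0.8]],[[5,4,-7],[0.1,-0.25,0.6]],[[0,0,0],[0,0,0]],[[0,0,0],[0,0,0]]])

```text
time_s: 2.37
ee_pos: [474.7, -370.9, 127.4]
ee_rot: [179.9, -30.0, 3.8]
ft_force: [-0.3, -0.0, 0.1]
opening: 85.9
```

```bash
python3 -c "
from h import *
go([477.5,-370,124.5],[180,-30,4])"
```

```text
shift [ 2.8  0.9 -2.9] rv [ 0.07 -0.03  0.22] rows>= 0.1 | t 2.37 F [-0.3 -0.   0.1]
```

Fine-tune, take a look, then close.

Request:
arm_command(targets=[[[2.7,0.8,-2.8],[0,0,0.2]],[[0,0,0],[0,0,0]],[[0,0,0],[0,0,0]]])

```text
time_s: 2.62
ee_pos: [477.1, -370.9, 125.6]
ee_rot: [179.8, -30.0, 4.0]
ft_force: [0.5, -0.0, -0.1]
opening: 85.2
```

```bash
python3 -c "
from h import *
go([477.5,-370,124.5],[180,-30,4])
d,s=snap('wrist','w2')
cv2.imwrite('pics/w2.png',d['img'][:,:,::-1])"
```

```text
shift [ 0.4  0.9 -1.1] rv [0.14 0.01 0.1 ] rows>= 0.0 | t 2.62 F [ 0.5 -0.  -0.1]
```

View pics/w2.png

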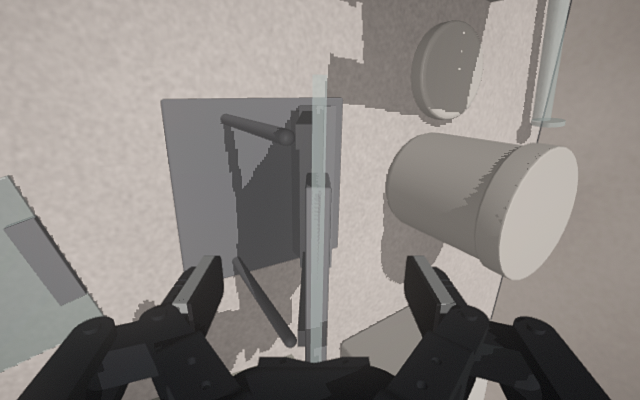

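Request:
arm_command(targets=[[[0.3,0.5,-0.5],[0,0,0]],[[0,0,0],[0,0,0]],[[0,0,0],[0,0,0]],[[0,0,0],[0,0,0]],[[0,0,0],[0,0,0]],[[0,0,0],[0,0,0]],[[0,0,0],[0,0,0]],[[0,0,0],[0,0,0]]], grip=1)

```text
time_s: 3.33
ee_pos: [478.2, -370.9, 126.5]
ee_rot: [179.7, -30.1, 4.0]
ft_force: [1.8, -0.4, -1.5]
opening: 9.1
```

Request:
arm_command(targets=[[[-2,-0.2,3.5],[0,0,0]],[[-5,-0.35,8.7],[0,0,0]],[[-8,-0.5,13.8],[0,0,0]],[[-8,-0.5,13.8],[0,0,0]],[[-8,-0.5,13.8],[0,0,0]],[[-8,-0.5,13.8],[0,0,0]],[[-4,-0.2,6.9],[0,0,0]],[[0,0,0],[0,0,0]]])

```text
time_s: 4.0
ee_pos: [431.2, -372.7, 206.3]
ee_rot: [179.8, -30.0, 4.0]
ft_force: [2.5, 1.1, -2.4]
opening: 9.5
```

```bash
python3 -c "
from h import *
go([485,-54,280],[180,-20,-5])"
```

```text
shift [ 53.8 318.7  73.7] rv [ 0.31 10.06 -8.89] rows>= 8.3 | t 4.0 F [ 2.5  1.1 -2.4]
```

Request:
arm_command(targets=[[[0,15,15],[0,0.5,-0.5]],[[5,28,12],[0,1,-0.9]],[[5,33,8],[0,1.1,-1]],[[5,33,8],[0,1.1,-1]],[[5,33,8],[0,1.1,-1]],[[5,33,8],[0,1.1,-1]],[[5,33,5],[0,1.1,-1]],[[5,33,4],[0,1.1,-1]],[[5,30,4],[0,1,-0.7]],[[5,20,2],[0,0.5,-0.4]]])

```text
time_s: 4.83
ee_pos: [465.5, -118.8, 270.3]
ee_rot: [179.9, -21.0, -4.3]
ft_force: [0.7, 0.0, -2.5]
opening: 9.4
```

Request:
arm_command(targets=[[[3,10,0],[0,0.3,-0.2]],[[1,4,0],[0,0,0]],[[0,0,0],[0,0,0]],[[0,0,0],[0,0,0]]])

```text
time_s: 5.17
ee_pos: [469.9, -99.0, 269.4]
ee_rot: [179.9, -20.6, -4.0]
ft_force: [0.3, -1.0, -3.6]
opening: 8.9
```

```bash
python3 -c "
from h import *
go([485,-54,280],[180,-20,-5])
d,s=snap('wrist','w3'); snap('side','s3');snap('scene','c3')
cv2.imwrite('pics/w3.png',cv2.resize(d['img'][:,:,::-1],(800,500)))"
```

```text
shift [15.1 45.  10.6] rv [ 0.14  0.56 -0.97] rows>= 1.2 | t 5.17 F [ 0.3 -1.  -3.6]
```

View pics/w3.png

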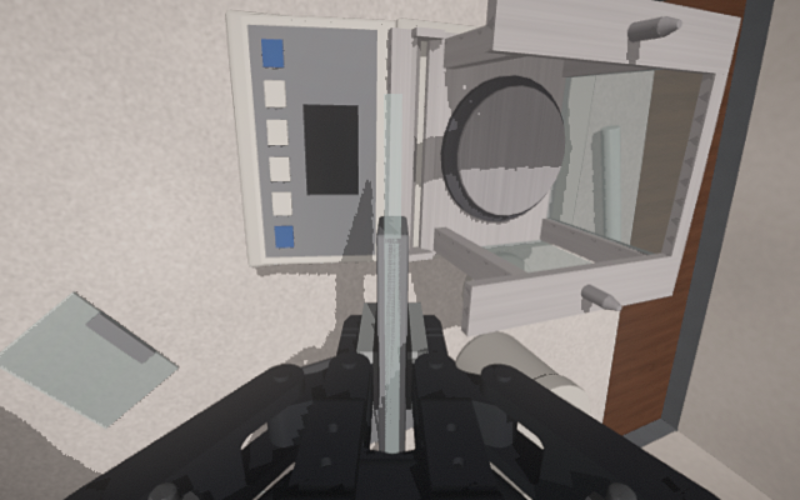

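Run:
```python
from h import *
w=load("w3")
pts=[((60,78,250),(680,22)),((60,-78,250),(617,305)),((-30,-95,224),(470,333)),((-30,-62,224),(467,283)),((-30,62,224),(492,50)),((138,62,224),(715,73)),((138,-62,224),(675,255)),((150,-95,224),(672,295))]
pts=[(a,(b[0]*.8,b[1]*.8)) for a,b in pts]
p,r,wd=planar([(w,pts)],[570,-60,-5]); print(p.round(2)); print(r.round(1).tolist())
k=[((-150,105,46),(228,13)),((-150,-105,46),(250,265))]
print((proj(w,wd([a for a,_ in k]))/.8).round(), "grv",(proj(w,wd([(-4,89,75),(4,89,75),(0,89,87),(-10,89,87),(10,89,87),(0,0,104),(82,0,104)]))/.8).round().tolist())
crop('w3',270,0,370,260,3) if 0 else None
# pane: top edge end at left side: tool frame check
print(ray(w,[(394*.8,94*.8)]))
```

```text
[567.91 -59.62  -5.33]
[[0.1, -0.6], [1.8, 2.1], [-3.0, 2.6], [3.1, 2.2], [0.0, -2.0], [1.3, -1.4], [-2.7, 0.7], [-0.1, -0.0]]
[[223.   6.]
 [247. 268.]] grv [[417.0, 39.0], [426.0, 40.0], [428.0, 37.0], [416.0, 36.0], [439.0, 38.0], [432.0, 154.0], [515.0, 152.0]]
(array([424.45038129, -15.08202007, 402.15933362]), array([[ 0.38055255,  0.01023848, -0.99807434]]))
```

Run:
```python
from h import *
w=load("w3"); d,s=w
T=T_pose(s["ee_pos"],s["ee_rot"])
for dy in (-2,0,2,4): 
    c=np.array([[x,-85-dy,-29,1] for x in(-2.5,2.5)])@T.T
    g=np.array([[x,-45-dy,-29,1] for x in(-5,5)])@T.T
    print(dy,(proj(w,np.r_[c,g][:,:3])/.8).round(1).tolist())
crop('w3',290,60,340,200,5)
```

```text
-2 [[387.9, 99.5], [406.5, 99.5], [380.1, 240.6], [413.3, 240.6]]
0 [[387.9, 91.7], [406.6, 91.7], [380.0, 234.2], [413.5, 234.2]]
2 [[387.9, 83.7], [406.7, 83.7], [379.9, 227.8], [413.6, 227.8]]
4 [[387.9, 75.6], [406.7, 75.6], [379.9, 221.3], [413.7, 221.3]]
```

View pics/w3_c290_60.png

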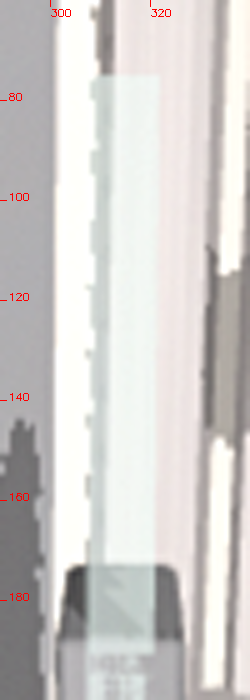

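```bash
python3 -c "
from h import *
go([492,-53.3,280],[180,-20,-5.2])"
```

```text
shift [22.2 46.5 10.5] rv [ 0.14  0.57 -1.05] rows>= 1.3 | t 5.32 F [-0.8  0.7 -2.5]
```

Request:
arm_command(targets=[[[4,14,5],[0,0.2,-0.4]],[[6,16,5],[0,0.2,-0.4]],[[6,12,3],[0,0.2,-0.3]],[[4,6,0],[0,0,0]],[[1,2,0],[0,0,0]],[[0,0,0],[0,0,0]]])

```text
time_s: 5.82
ee_pos: [490.1, -54.2, 282.0]
ee_rot: [179.8, -19.9, -5.8]
ft_force: [-1.0, -0.1, -2.2]
opening: 8.9
```

```bash
python3 -c "
from h import *
go([495.9,-53.3,278],[180,-20,-5.2])
go([523.2,-55.8,202.8],[180,-20,-5.2])"
```

```text
shift [ 5.8  0.9 -4. ] rv [ 0.16 -0.14  0.68] rows>= 0.2 | t 5.82 F [-1.  -0.1 -2.2]
shift [ 33.1  -1.6 -79.2] rv [ 0.16 -0.14  0.68] rows>= 2.1 | t 5.82 F [-1.  -0.1 -2.2]
```

Request:
arm_command(targets=[[[2,0,-6],[0,0,0.2]],[[4,0,-11],[0,0,0.2]],[[5,-0.2,-13],[0,0,0.2]],[[5,-0.3,-13],[0,0,0]],[[5,-0.4,-13],[0,0,0]],[[5,-0.4,-12],[0,0,0]],[[4,-0.2,-8],[0,0,0]],[[0,0,0],[0,0,0]],[[0,0,0],[0,0,0]]])

```text
time_s: 6.57
ee_pos: [518.7, -64.0, 198.6]
ee_rot: [179.8, -19.7, -5.6]
ft_force: [1.5, -0.2, -2.6]
opening: 9.3
```

```bash
python3 -c "
from h import *
go([523.2,-55.8,202.8],[180,-20,-5.2])
d,s=snap('wrist','w4'); snap('side','s4')
crop('w4',230,0,380,190,4); cv2.imwrite('pics/x.png',0*cv2.imread('pics/w4_c230_0.png'))
a=cv2.imread('pics/w4_c230_0.png')[:600];
crop('s4',240,140,340,240,4); b=cv2.imread('pics/s4_c240_140.png'); 
b=cv2.resize(b,None,fx=.5,fy=.5) if 0 else b
c=np.zeros((600,800,3),np.uint8); a=a[:600,:600]; c[:a.shape[0],:a.shape[1]]=a
crop('s4',250,155,300,235,4); b=cv2.imread('pics/s4_c250_155.png'); c[:b.shape[0],600:800]=b[:,:200]
cv2.imwrite('pics/m4.png',c)"
```

```text
shift [4.5 8.2 4.2] rv [ 0.18 -0.28  0.5 ] rows>= 0.3 | t 6.57 F [ 1.5 -0.2 -2.6]
```

View pics/m4.png

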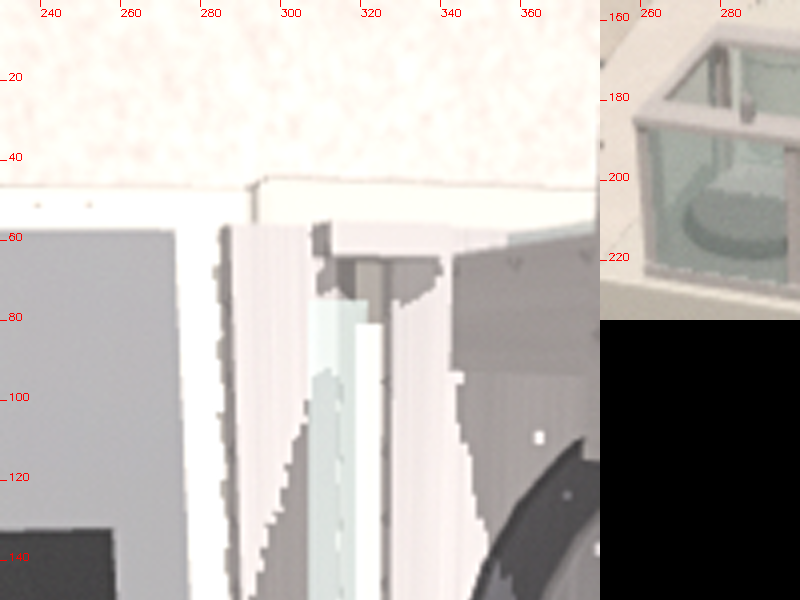

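Run:
```python
from h import *
w=load("w4"); d,s=w
G=np.array([569.5,-60,0]);a=np.radians(-5.2)
R=np.array([[np.cos(a),-np.sin(a),0],[np.sin(a),np.cos(a),0],[0,0,1]])
f=lambda L:proj(w,np.array(L)@R.T+G).round(1).tolist()
print("edges y=60: ",[ (x,z,f([[x,60,z]])[0]) for x,z in((-22,76),(-22,87),(-10,87),(-4,81),(-4,75),(4,75),(4,81),(10,87))])
print("stop",f([[-4,89,95],[4,89,95],[-4,89,75],[4,89,75]]))
T=T_pose(s["ee_pos"],s["ee_rot"])
print("pane top/foot left",[proj(w,(np.array([[x,-85,z,1.]])@T.T)[:,:3]).round(1).tolist() for x in(-2.5,2.5) for z in(-29,106)])
```

```text
edges y=60:  [(-22, 76, [296.6, 102.3]), (-22, 87, [300.7, 102.9]), (-10, 87, [315.2, 102.6]), (-4, 81, [319.6, 102.1]), (-4, 75, [317.0, 101.7]), (4, 75, [326.0, 101.5]), (4, 81, [328.7, 101.8]), (10, 87, [338.4, 102.0])]
stop [[326.2, 62.6], [336.0, 62.8], [316.9, 64.3], [326.2, 64.5]]
pane top/foot left [[[310.2, 73.2]], [[312.2, 81.3]], [[325.1, 73.2]], [[319.0, 81.3]]]
```

Request:
arm_command(targets=[[[4,5,1],[0,0,0.2]],[[3,4,0],[0,-0.1,0.2]],[[1,1,0],[0,0,0]],[[0,0,0],[0,0,0]]])

```text
time_s: 7.0
ee_pos: [528.0, -52.5, 202.4]
ee_rot: [179.8, -20.1, -5.2]
ft_force: [-0.0, -0.5, -2.7]
opening: 9.0
```

```bash
python3 -c "
from h import *
go([529.6,-55.6,187.8],[180,-20,-5.2])"
```

```text
shift [  1.6  -3.1 -14.6] rv [0.17 0.07 0.03] rows>= 0.4 | t 7.0 F [-0.  -0.5 -2.7]
```

Request:
arm_command(targets=[[[0.6,-1,-5],[0,0,0]],[[0.6,-1,-5],[0,0,0]],[[0,0,-2],[0,0,0]],[[0,0,0],[0,0,0]],[[0,0,0],[0,0,0]]])

```text
time_s: 7.42
ee_pos: [529.2, -54.5, 189.2]
ee_rot: [179.8, -20.1, -5.1]
ft_force: [0.4, 1.1, -2.3]
opening: 9.1
```

```bash
python3 -c "
from h import *
go([534,-55.9,175.6],[180,-20,-5.2])"
```

```text
shift [  4.8  -1.4 -13.6] rv [ 0.18  0.07 -0.01] rows>= 0.4 | t 7.42 F [ 0.4  1.1 -2.3]
```

Request:
arm_command(targets=[[[1.5,-0.3,-4],[0,0,0]],[[1.5,-0.3,-4],[0,0,0]],[[0,0,0],[0,0,0]],[[0,0,0],[0,0,0]]])

```text
time_s: 7.75
ee_pos: [532.5, -55.4, 180.2]
ee_rot: [179.8, -20.1, -5.2]
ft_force: [-0.1, -0.6, -2.8]
opening: 8.7
```

Request:
arm_command(targets=[[[0.4,-0.1,-1],[0,0,0]],[[0.4,-0.1,-1],[0,0,0]],[[0,0,0],[0,0,0]]])

```text
time_s: 8.0
ee_pos: [533.3, -55.6, 178.0]
ee_rot: [179.8, -20.1, -5.2]
ft_force: [-0.7, 0.4, -2.6]
opening: 9.0
```

Request:
arm_command(targets=[[[0.4,0,-1],[0,0,0]],[[0.4,0,-1],[0,0,0]],[[0,0,0],[0,0,0]]])

```text
time_s: 8.25
ee_pos: [534.3, -55.7, 176.0]
ee_rot: [179.8, -20.1, -5.2]
ft_force: [0.0, -0.3, -1.6]
opening: 8.8
```

Request:
arm_command(targets=[[[0.3,0,-0.8],[0,0,0]],[[0.3,0,-0.8],[0,0,0]],[[0,0,0],[0,0,0]]])

```text
time_s: 8.5
ee_pos: [534.9, -56.0, 176.1]
ee_rot: [179.8, -20.2, -5.2]
ft_force: [-1.6, 0.2, -3.0]
opening: 8.9
```

Request:
arm_command(targets=[[[0.3,0,-0.8],[0,0,0]],[[0.2,0,-0.5],[0,0,0]],[[0,0,0],[0,0,0]]])

```text
time_s: 8.75
ee_pos: [535.0, -56.4, 175.9]
ee_rot: [179.8, -20.3, -5.2]
ft_force: [-2.6, 1.6, -2.0]
opening: 8.6
```

Request:
arm_command(targets=[[[-0.4,0,-1],[0,0,0]],[[-0.3,0,-1],[0,0,0]],[[0,0,-0.5],[0,0,0]]])

```text
time_s: 9.0
ee_pos: [534.7, -56.4, 175.6]
ee_rot: [179.8, -20.5, -5.2]
ft_force: [-7.6, 1.3, 12.0]
opening: 9.2
```

Run:
```python
from h import *
from plant import manip
s=manip.get_state();print(s['ft_force'],s['wrist_torque'],s['ee_pos'],s['ee_rot'])
T=T_pose(s["ee_pos"],s["ee_rot"]); foot=T@[0,0,106,1]; print("foot",foot[:3])
a=np.radians(-5.2);e=np.array([np.cos(a),np.sin(a)])
print("groove x of foot rel G570.5", (foot[:2]-[570.5,-60])@e, (foot[:2]-[570.5,-60])@np.array([-e[1],e[0]]))
snap('wrist','w5')
crop('w5',250,20,370,140,5)
```

```text
[-7.58510034  1.29420398 11.99733463] [0.36631257 1.31278743 0.12192157] [534.72467843 -56.36307357 175.58037291] [179.79613917 -20.51811712  -5.20626999]
foot [571.69031921 -60.1100033   76.3054923 ]
groove x of foot rel G570.5 1.195390215664044 -0.0016688669836879809
```

View pics/w5_c250_20.png

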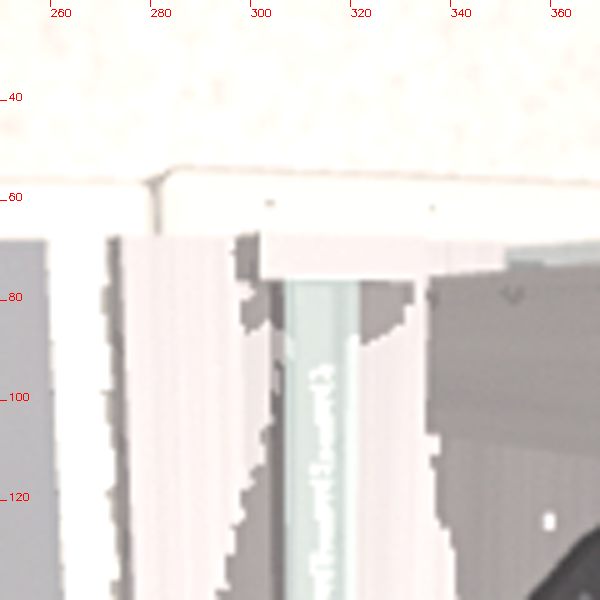

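```bash
cat >> h.py <<'E'
def tilt(th,xf=0.,zf=76.8,y=0.):
    a=np.radians(-5.2);ex=np.array([np.cos(a),np.sin(a),0]);ey=np.array([-ex[1],ex[0],0]);t=np.radians(th)
    go(np.array([570.3,-60,zf])+xf*ex+y*ey+106*(np.sin(t)*ex+np.cos(t)*np.array([0,0,1])),[180,th,-5.2])
E
python3 -c "
from h import *
tilt(-18,1,77.2);tilt(-13,.8)"
```

```text
shift [ 4.  -0.7  2.5] rv [0.42 2.49 0.07] rows>= 0.4 | t 9.05 F [-10.    0.5  18.4]
shift [12.6 -1.5  4.5] rv [0.88 7.47 0.06] rows>= 1.1 | t 9.05 F [-10.    0.5  18.4]
```

Request:
arm_command(targets=[[[0,0,1.5],[0,0,0]],[[1.5,0,0.8],[0.1,1,0]],[[3,-0.3,0.6],[0.15,1.6,0]],[[3,-0.3,0.6],[0.15,1.6,0]],[[3,-0.3,0.5],[0.15,1.6,0]],[[1,0,0],[0,0.6,0]],[[0,0,0],[0,0,0]]])

```text
time_s: 9.63
ee_pos: [546.3, -57.3, 179.2]
ee_rot: [179.8, -13.8, -5.2]
ft_force: [-2.8, -1.2, 1.4]
opening: 9.2
```

```bash
python3 -c "
from h import *
from plant import manip; print(manip.get_state()['ee_rot'])
tilt(-13,.8);tilt(-8,.6)"
```

```text
[179.75204562 -13.78069326  -5.19283595]
shift [ 1.1 -0.6  0.9] rv [0.31 0.76 0.05] rows>= 0.1 | t 9.63 F [-2.8 -1.2  1.4]
shift [ 9.9 -1.4  2.6] rv [0.77 5.73 0.04] rows>= 0.8 | t 9.63 F [-2.8 -1.2  1.4]
```

Request:
arm_command(targets=[[[1.5,-0.2,0.6],[0.1,0.9,0]],[[2.8,-0.3,0.7],[0.1,1.6,0]],[[2.8,-0.3,0.6],[0.1,1.6,0]],[[2.8,-0.3,0.4],[0.1,1.6,0]],[[1.4,-0.2,0.2],[0.1,0.8,0]],[[0,0,0],[0,0,0]]])

```text
time_s: 10.13
ee_pos: [557.4, -58.5, 181.2]
ee_rot: [179.6, -7.3, -5.2]
ft_force: [-1.6, -2.2, 4.2]
opening: 9.2
```

```bash
python3 -c "
from h import *
tilt(-8,.5);tilt(0,0)"
```

```text
shift [-1.3 -0.2  0.6] rv [ 0.28 -0.75  0.04] rows>= 0.1 | t 10.13 F [-1.6 -2.2  4.2]
shift [12.9 -1.5  1.6] rv [1.01 7.22 0.01] rows>= 1.0 | t 10.13 F [-1.6 -2.2  4.2]
```

Request:
arm_command(targets=[[[1.5,-0.2,0.8],[0.2,0.9,0]],[[2.8,-0.3,0.4],[0.2,1.6,0]],[[2.8,-0.3,0.3],[0.2,1.6,0]],[[2.8,-0.3,0.2],[0.2,1.6,0]],[[1.4,-0.2,0],[0.1,0.8,0]],[[0,0,0],[0,0,0]]])

```text
time_s: 10.63
ee_pos: [567.5, -59.7, 181.7]
ee_rot: [179.9, -0.7, -5.2]
ft_force: [-2.7, -0.5, 11.8]
opening: 8.9
```

```bash
python3 -c "
from h import *
tilt(0,0);tilt(4,0,76.)"
```

```text
shift [ 2.8 -0.3  1.1] rv [0.14 0.73 0.02] rows>= 0.1 | t 10.63 F [-2.7 -0.5 11.8]
shift [10.1 -0.9  0.1] rv [0.5  4.72 0.02] rows>= 0.7 | t 10.63 F [-2.7 -0.5 11.8]
```

Request:
arm_command(targets=[[[0.5,0,0.7],[0.1,0.3,0]],[[2,-0.2,0.3],[0.1,1,0]],[[2.2,-0.2,0],[0.1,1.1,0]],[[2,-0.2,0],[0,1,0]],[[1,0,-0.1],[0,0.5,0]],[[0,0,0],[0,0,0]]])

```text
time_s: 11.13
ee_pos: [574.1, -60.5, 181.7]
ee_rot: [179.8, 3.1, -5.2]
ft_force: [-2.3, -0.4, 7.1]
opening: 8.7
```

```bash
python3 -c "
from h import *
tilt(4,0,76.);tilt(5.5,-.5,75.5)"
```

```text
shift [ 3.5 -0.1  0.1] rv [0.27 0.91 0.03] rows>= 0.1 | t 11.13 F [-2.3 -0.4  7.1]
shift [ 5.8 -0.3 -0.7] rv [0.41 2.41 0.02] rows>= 0.3 | t 11.13 F [-2.3 -0.4  7.1]
```

Request:
arm_command(targets=[[[1.5,-0.1,0.2],[0.1,0.6,0]],[[1.7,-0.1,0],[0.1,0.7,0]],[[1.2,-0.1,0],[0.1,0.5,0]],[[0,0,0],[0,0,0]]])

```text
time_s: 11.47
ee_pos: [578.3, -60.6, 181.5]
ee_rot: [180.0, 5.0, -5.2]
ft_force: [-1.1, -1.4, 4.3]
opening: 9.0
```

Request:
arm_command(targets=[[[1,-0.1,0],[0,0.4,0]],[[1,-0.1,0],[0,0.3,0]],[[0,0,0],[0,0,0]]])

```text
time_s: 11.72
ee_pos: [578.8, -60.7, 181.4]
ee_rot: [179.9, 6.0, -5.2]
ft_force: [0.3, -0.5, 1.3]
opening: 9.0
```

Request:
arm_command(targets=[[[1.2,-0.1,-0.3],[0,0,0]],[[1.2,-0.1,-0.3],[0,0,0]],[[0,0,0],[0,0,0]]])

```text
time_s: 11.97
ee_pos: [578.7, -60.7, 181.5]
ee_rot: [179.9, 6.4, -5.2]
ft_force: [2.2, -1.1, -3.1]
opening: 9.3
```

Request:
arm_command(targets=[[[2,-0.2,-0.8],[0,-0.3,0]],[[2,-0.2,-0.8],[0,-0.3,0]],[[0,0,0],[0,0,0]]])

```text
time_s: 12.22
ee_pos: [578.7, -60.6, 181.6]
ee_rot: [180.0, 6.3, -5.2]
ft_force: [3.8, -0.2, -4.5]
opening: 9.3
```

Run:
```python
from h import *
from plant import manip
s=manip.get_state();print(s['ft_force'],s['wrist_torque'],s['ee_pos'],s['ee_rot'])
snap('side','s6');snap('scene','c6')
crop('s6',255,150,345,240,6)
crop('c6',235,160,335,260,6)
a=cv2.imread('pics/s6_c255_150.png');b=cv2.imread('pics/c6_c235_160.png')
cv2.imwrite('pics/m6.png',np.hstack([cv2.resize(a[:540,:400],(400,540)),cv2.resize(b[:540,100:500],(400,540))]))
```

```text
[ 3.80683829 -0.19848219 -4.53881595] [ 0.07216267 -1.40685216  0.02281838] [578.65545046 -60.63996635 181.62761887] [179.95453501   6.34598757  -5.21991788]
```

Request:
arm_command(targets=[[[0.3,0,-0.2],[0,-0.8,0]],[[0.3,0,-0.2],[0,-0.4,0]],[[0,0,0],[0,0,0]]])

```text
time_s: 12.57
ee_pos: [578.9, -60.8, 181.5]
ee_rot: [-180.0, 5.2, -5.2]
ft_force: [-0.8, 0.6, 1.4]
opening: 8.9
```

Run:
```python
from plant import manip
s=manip.get_state();print(s['ft_force'],s['wrist_torque'],s['ee_pos'],s['ee_rot'])
```

```text
[-0.81919559  0.61086288  1.35337678] [0.11201763 0.6129395  0.01252003] [578.86404105 -60.78305318 181.49750791] [-179.9575933     5.18681731   -5.21376618]
```

View pics/m6.png

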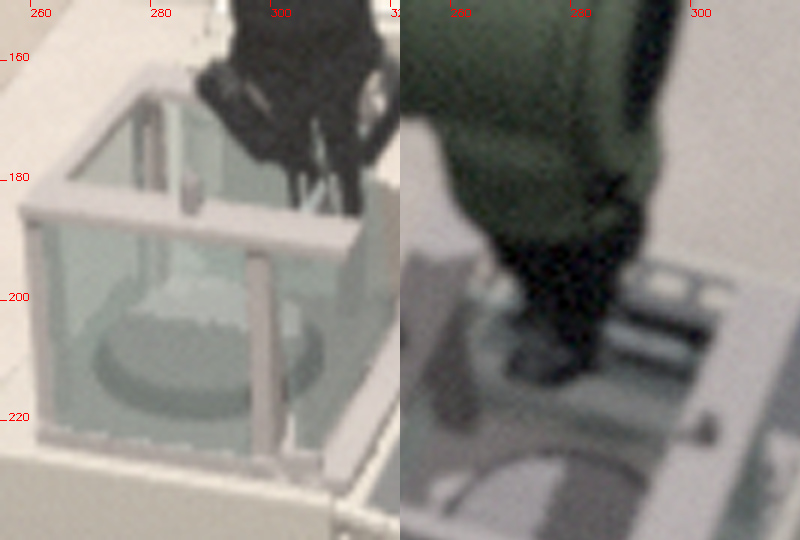

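Request:
arm_command(targets=[[[0,0,0],[0,0,0]],[[0,0,0],[0,0,0]],[[0,0,0],[0,0,0]],[[0,0,0],[0,0,0]]], grip=0.3)

```text
time_s: 12.9
ee_pos: [579.9, -60.7, 181.2]
ee_rot: [-179.9, 5.1, -5.2]
ft_force: [-0.5, -0.4, 0.2]
opening: 29.7
```

Run:
```python
from h import *
d,s=snap('wrist','w7'); print(s['ft_force'],s['ee_pos'],s['ee_rot'],s['opening'])
T=T_pose(s["ee_pos"],s["ee_rot"])
print("pred left glass end", [proj(d and (d,s),(np.array([[x,-85,-29,1.]])@T.T)[:,:3]).round(1).tolist() for x in(-2.5,2.5)])
# edge columns along a row crossing glass near its left end
im=cv2.cvtColor(d['img'],cv2.COLOR_RGB2GRAY)
for n in('w5','w7'):
    g=cv2.cvtColor(load(n)[0]['img'],cv2.COLOR_RGB2GRAY)
    for r in (100,120,140): print(n,r,g[r,285:345:2].tolist())
```

```text
[-0.53110251 -0.43436391  0.24075822] [579.91137601 -60.68575359 181.19688638] [-179.94652397    5.08671716   -5.20748639] 29.6868682162183
pred left glass end [[[309.6, 73.2]], [[324.6, 73.2]]]
w5 100 [189, 190, 190, 192, 191, 190, 193, 182, 182, 185, 95, 166, 175, 177, 206, 203, 171, 185, 190, 186, 185, 185, 187, 189, 192, 126, 120, 121, 121, 121]
w5 120 [189, 192, 191, 191, 193, 190, 194, 128, 133, 133, 97, 168, 175, 177, 207, 187, 171, 191, 189, 187, 186, 185, 189, 191, 192, 195, 130, 128, 129, 127]
w5 140 [191, 194, 191, 193, 181, 126, 132, 132, 133, 132, 98, 154, 177, 178, 206, 204, 172, 191, 190, 189, 187, 188, 191, 191, 196, 194, 188, 194, 191, 125]
w7 100 [184, 183, 184, 184, 184, 184, 184, 184, 184, 184, 184, 185, 184, 184, 184, 184, 184, 184, 183, 184, 183, 184, 183, 183, 183, 182, 184, 183, 183, 183]
w7 120 [183, 183, 183, 183, 183, 183, 183, 183, 183, 183, 183, 183, 183, 182, 182, 183, 183, 183, 183, 182, 182, 182, 182, 182, 183, 183, 182, 182, 183, 182]
w7 140 [184, 184, 183, 184, 184, 183, 183, 184, 184, 184, 184, 184, 184, 183, 184, 184, 184, 184, 183, 183, 183, 183, 183, 183, 183, 183, 183, 183, 183, 183]
```

Request:
arm_command(targets=[[[0,0,0],[0,0,0]],[[0,0,0],[0,0,0]],[[0.5,0,5],[0,0,0]],[[0.9,0,10],[0,0,0]],[[1.8,0,20],[0,0,0]],[[1.8,0,20],[0,0,0]],[[0,0,20],[0,0,0]],[[-5,3,20],[0,0,0]],[[-8,5,20],[0,-1,0]],[[-8,5,20],[0,-1,0]]], grip=-0.3)

```text
time_s: 13.78
ee_pos: [562.8, -48.0, 319.7]
ee_rot: [-179.8, 3.4, -5.2]
ft_force: [0.3, -0.9, 1.1]
opening: 55.5
```

Run:
```python
from h import *
from plant import manip
print(manip.get_state()['ft_force'])
go([490,-20,380],[180,-12,-5])
```

```text
[ 0.29940741 -0.8578842   1.0576288 ]
shift [-72.8  28.   60.3] rv [ -1.59 -15.34   0.23] rows>= 2.5 | t 13.78 F [ 0.3 -0.9  1.1]
```

Request:
arm_command(targets=[[[-18,-10,4],[0,-4,0]],[[-20,-12,4],[0,-5,0]],[[-20,-12,4],[0,-5,0]],[[-18,-12,2],[0,-5,0]],[[-12,-10,0],[0,-4,0]],[[-5,-5,0],[0,-1,0]],[[0,0,0],[0,0,0]]], grip=-1)

```text
time_s: 14.37
ee_pos: [464.3, -109.3, 341.9]
ee_rot: [-177.8, -22.3, -5.4]
ft_force: [0.8, -0.3, -0.3]
opening: 85.5
```

Run:
```python
from h import *
d,s=snap('wrist','w8');snap('scene','c8');snap('side','s8')
print(s['ee_pos'],s['ee_rot'])
go([497,395,170],[180,0,4])
```

```text
[ 464.26586183 -109.34308787  341.90933507] [-177.81650289  -22.26150212   -5.43458031]
shift [  30.5  502.9 -171.4] rv [-1.95 22.18  8.76] rows>= 13.3 | t 14.52 F [ 1.1 -0.3  0.2]
```

Request:
arm_command(targets=[[[2,20,0],[-0.15,1.7,0.7]],[[2,36,-5],[-0.15,1.7,0.7]],[[2,40,-8],[-0.15,1.7,0.7]],[[2,40,-8],[-0.15,1.7,0.7]],[[2,40,-8],[-0.15,1.7,0.7]],[[2,40,-8],[-0.15,1.7,0.7]],[[2,40,-8],[-0.15,1.7,0.7]],[[2,40,-8],[-0.15,1.7,0.7]],[[2,40,-8],[-0.15,1.7,0.7]],[[2,40,-8],[-0.15,1.7,0.7]]])

```text
time_s: 15.35
ee_pos: [488.6, 265.2, 273.0]
ee_rot: [179.4, -4.8, 2.3]
ft_force: [0.6, -0.5, 0.6]
opening: 85.2
```

Request:
arm_command(targets=[[[2,38,-8],[-0.15,1.5,0.6]],[[2,38,-8],[-0.15,1.5,0.6]],[[2,34,-8],[-0.15,1.3,0.5]],[[2,20,-5],[0,0.5,0.2]],[[0,8,0],[0,0,0]],[[0,0,0],[0,0,0]]])

```text
time_s: 15.85
ee_pos: [490.2, 424.3, 234.7]
ee_rot: [178.8, 0.9, 5.3]
ft_force: [-0.6, -0.5, -0.2]
opening: 85.4
```

Run:
```python
from h import *
d,s=snap('wrist','w9')
print(s['ee_pos'],s['ee_rot'],s['joints'].round())
go([490,430,240],[180,0,4])
print(proj((d,s),[[501,394,52],[408,309,12],[394,492,12],[575,491,12],[583,301,12]]).round())
```

```text
[490.21557041 424.31501631 234.67241342] [178.82833419   0.85650728   5.27305736] [-43.  48.  -1.  65.   1.  68. -39.]
shift [-0.2  6.6  5.4] rv [ 1.26 -0.77 -1.27] rows>= 0.3 | t 15.9 F [-0.1  0.1 -0.8]
[[325. 194.]
 [245. 239.]
 [236.  88.]
 [400. 105.]
 [380. 256.]]
```

Run:
```python
from h import *
w=load('w8')
G=np.array([570,-60,0]);a=np.radians(-5.2)
R=np.array([[np.cos(a),-np.sin(a),0],[np.sin(a),np.cos(a),0],[0,0,1]])
q=proj(w,np.array([[12,0,209],[12,85,209],[12,-85,209],[0,85,75],[0,-85,75]])@R.T+G).round();print(q.tolist())
x0,y0=int(q[0,0])-70,int(q[:,1].min())-15
def cr(n,x0,y0,wd,h,k):
    im=load(n)[0]['img'][y0:y0+h,x0:x0+wd,::-1]; im=cv2.convertScaleAbs(im,alpha=1.25)
    im=cv2.resize(im,(wd*k,h*k),interpolation=cv2.INTER_CUBIC)
    for v in range((x0//20+1)*20,x0+wd,20): cv2.putText(im,str(v),((v-x0)*k,10),0,.3,(0,0,255))
    for v in range((y0//20+1)*20,y0+h,20): cv2.putText(im,str(v),(0,(v-y0)*k),0,.3,(0,0,255))
    return im
y0=max(y0,0);print(x0,y0)
c=np.zeros((600,800,3),np.uint8)
c[:600,:400]=cr('w8',x0,y0,133,200,3)[:600,:399].repeat(1,0) if 0 else cv2.resize(cr('w8',x0,y0,133,200,3),(400,600))
c[:360,400:]=cr('w9',220,80,200,180,2)
c[360:,400:]=cr('s8',260,170,100,60,4)
cv2.imwrite('pics/m9.png',c)
```

```text
[[372.0, 118.0], [376.0, 20.0], [368.0, 203.0], [308.0, 44.0], [309.0, 177.0]]
302 5
```

View pics/m9.png

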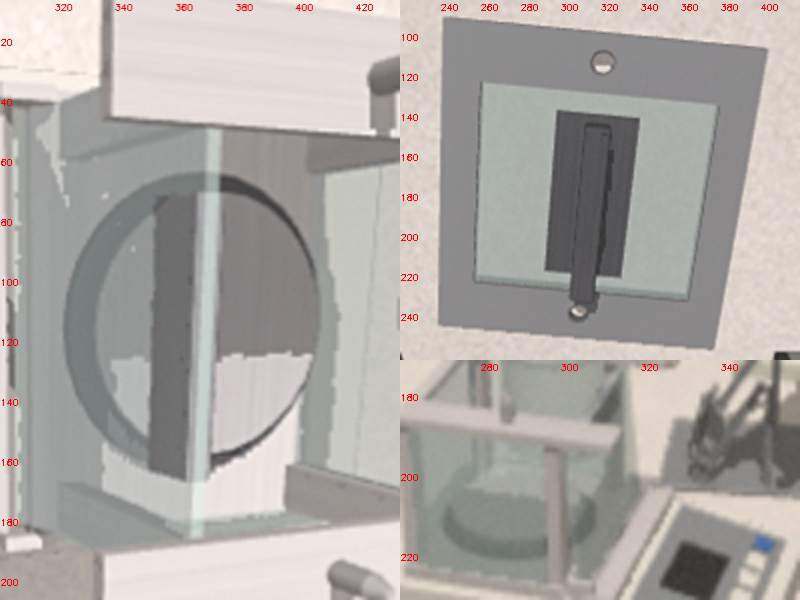

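Run:
```python
from h import *
w=load('w9')
u=lambda x,y:(220+(x-400)/2,80+y/2)
pts=[((-90,95,12),u(443,17)),((90,95,12),u(768,48)),((90,-95,12),u(714,349)),((-90,-95,12),u(438,325)),((0,78,12),u(603,61)),((0,50,52),u(598,124)),((0,-50,52),u(584,303))]
p,r,wd=planar([(w,pts)],[495,395,4]);print(p.round(2));print(r.round(1).tolist())
H=atz(w,[u(598,124),u(584,303)],52);print(H, H.mean(0), np.degrees(np.arctan2(-(H[0]-H[1])[0],(H[0]-H[1])[1])))
```

```text
[4.8956e+02 3.9777e+02 1.6000e-01]
[[-0.5, -0.5], [0.5, -0.6], [0.6, 0.0], [0.0, -0.1], [0.1, 0.9], [0.2, 1.0], [-1.2, -0.4]]
[[489.10006051 448.81193903  52.        ]
 [491.12374946 347.4045399   52.        ]] [490.11190499 398.10823947  52.        ] 1.1432444612895007
```

Run:
```python
from h import *
go([490.8,397.8,90],[180,0,0.3])
```

```text
shift [   0.6  -25.6 -144.6] rv [ 1.24 -0.81 -4.97] rows>= 3.7 | t 15.9 F [-0.1  0.1 -0.8]
```

Request:
arm_command(targets=[[[0,-5,-15],[0.2,-0.1,-0.8]],[[0,-6,-28],[0.3,-0.2,-1]],[[0,-6,-32],[0.3,-0.2,-1]],[[0,-5,-32],[0.2,-0.2,-1]],[[0,-3,-22],[0.2,-0.1,-0.8]],[[0,0,-5],[0,0,0]],[[0,0,0],[0,0,0]],[[0,0,0],[0,0,0]]])

```text
time_s: 16.57
ee_pos: [491.2, 394.3, 98.8]
ee_rot: [179.8, -0.4, 0.4]
ft_force: [0.8, 0.2, 0.7]
opening: 85.2
```

Run:
```python
from h import *
go([490.8,397.8,26],[180,0,0.3])
```

```text
shift [ -0.4   3.5 -72.8] rv [ 0.2   0.39 -0.13] rows>= 1.8 | t 16.57 F [0.8 0.2 0.7]
```

Request:
arm_command(targets=[[[0,1,-12],[0,0.2,0]],[[0,1,-18],[0.1,0.2,0]],[[0,1,-18],[0.1,0,0]],[[0,0,-14],[0,0,0]],[[0,0,-6],[0,0,0]],[[0,0,0],[0,0,0]],[[0,0,0],[0,0,0]]])

```text
time_s: 17.15
ee_pos: [494.5, 401.4, 34.5]
ee_rot: [-179.6, -0.5, 0.6]
ft_force: [-0.4, 0.6, 0.1]
opening: 85.0
```

Run:
```python
from h import *
go([490.8,397.8,26],[180,0,0.3])
```

```text
shift [-3.7 -3.6 -8.5] rv [-0.43  0.46 -0.29] rows>= 0.2 | t 17.15 F [-0.4  0.6  0.1]
```

Request:
arm_command(targets=[[[-1.5,-1.5,-3],[-0.2,0.2,-0.1]],[[-1.5,-1.5,-3],[-0.2,0.2,-0.1]],[[-0.5,-0.5,-2],[0,0,0]],[[0,0,0],[0,0,0]],[[0,0,0],[0,0,0]]])

```text
time_s: 17.57
ee_pos: [491.7, 398.6, 28.9]
ee_rot: [-179.9, -0.2, 0.4]
ft_force: [0.3, -0.4, -0.3]
opening: 85.5
```

Run:
```python
from h import *
go([490.8,397.8,26],[180,0,0.3])
```

```text
shift [-0.9 -0.8 -2.9] rv [-0.14  0.19 -0.09] rows>= 0.1 | t 17.57 F [ 0.3 -0.4 -0.3]
```

Request:
arm_command(targets=[[[-0.5,-0.6,-2],[-0.1,0.15,0]],[[0,0,0],[0,0,0]],[[0,0,0],[0,0,0]],[[0,0,0],[0,0,0]],[[0,0,0],[0,0,0]],[[0,0,0],[0,0,0]],[[0,0,0],[0,0,0]],[[0,0,0],[0,0,0]],[[0,0,0],[0,0,0]]], grip=1)

```text
time_s: 18.32
ee_pos: [491.4, 398.1, 27.4]
ee_rot: [-179.9, -0.1, 0.4]
ft_force: [0.9, -0.1, 0.1]
opening: 12.9
```

Run:
```python
from h import *
from plant import manip
s=manip.get_state();print(s['ee_rot'],s['wrist_torque'])
go([491,397.8,300],[180,0,0.3])
```

```text
[-1.79946334e+02 -5.31601172e-02  3.74307845e-01] [-0.0433632   0.07523707  0.09350755]
shift [ -0.4  -0.3 272.6] rv [-0.05  0.05 -0.07] rows>= 6.8 | t 18.32 F [ 0.9 -0.1  0.1]
```

Request:
arm_command(targets=[[[0,0,3],[0,0,0]],[[0,0,8],[0,0,0]],[[0,0,20],[0,0,0]],[[0,0,30],[0,0,0]],[[0,0,35],[0,0,0]],[[0,0,35],[0,0,0]],[[0,0,35],[0,0,0]],[[0,0,30],[0,0,0]],[[0,0,25],[0,0,0]],[[0,0,20],[0,0,0]]])

```text
time_s: 19.15
ee_pos: [485.9, 393.6, 277.5]
ee_rot: [179.6, 0.5, 0.4]
ft_force: [-0.1, -0.1, -5.1]
opening: 12.6
```

Run:
```python
from h import *
go([550,100,330],[180,0,-3])
go([629.8,-65.4,310],[180,0,-5.2])
for n,uv in (('w3',[(680*.8,22*.8),(617*.8,305*.8)]),('w8',[(302+332/3.,5+570/3.)]),('scene0',[(250.5,213.8),(302.5,230)])):
    P=atz(load(n),uv,250); print(n,P.round(1).tolist())
    if len(P)==2: v=P-P[::-1]; print(P.mean(0).round(1),np.linalg.norm(v[0]).round(1),np.degrees(np.arctan2(-v[0 if v[0][1]>0 else 1][0],abs(v[0][1]))).round(2))
w=load('w8'); print(proj(w,[[629.8-78*.0906,-65.4-78*.9959,250],[629.8+78*.0906,-65.4+78*.9959,250]]))
```

```text
shift [  64.1 -293.6   52.5] rv [ 0.39 -0.52 -3.41] rows>= 7.6 | t 19.15 F [-0.1 -0.1 -5.1]
shift [ 143.9 -459.    32.5] rv [ 0.38 -0.53 -5.61] rows>= 12.1 | t 19.15 F [-0.1 -0.1 -5.1]
w3 [[634.9, 12.2, 250.0], [618.1, -140.4, 250.0]]
[626.5 -64.1 250. ] 153.5 -6.28
w8 [[597.9, -130.6, 250.0]]
scene0 [[625.8, -142.1, 250.0], [642.2, 11.4, 250.0]]
[634.  -65.4 250. ] 154.4 -6.08
[[433.42805638 202.08613402]
 [451.56936899  23.90398547]]
```

Request:
arm_command(targets=[[[3,-12,10],[0,0,-0.2]],[[8,-25,12],[0,-0.1,-0.4]],[[11,-35,10],[0,-0.1,-0.5]],[[12,-38,5],[0,-0.1,-0.5]],[[12,-38,3],[0,0,-0.5]],[[12,-38,0],[0,0,-0.5]],[[12,-38,0],[0,0,-0.5]],[[12,-38,0],[0,0,-0.5]],[[12,-38,0],[0,0,-0.5]],[[11,-36,0],[0,0,-0.5]]])

```text
time_s: 19.98
ee_pos: [585.7, 47.9, 326.5]
ee_rot: [179.9, 0.2, -3.7]
ft_force: [1.0, 0.4, -5.3]
opening: 13.2
```

Run:
```python
from h import *
go([630,-65,320],[180,0,-5.5])
```

```text
shift [  44.3 -112.9   -6.5] rv [ 0.07 -0.18 -1.79] rows>= 3.0 | t 19.98 F [ 1.   0.4 -5.3]
```

Request:
arm_command(targets=[[[10,-26,0],[0,0,-0.4]],[[10,-24,0],[0,0,-0.4]],[[8,-18,0],[0,0,-0.3]],[[5,-10,0],[0,0,-0.2]],[[2,-4,0],[0,0,0]],[[0,0,0],[0,0,0]],[[0,0,0],[0,0,0]]])

```text
time_s: 20.57
ee_pos: [619.0, -51.9, 326.4]
ee_rot: [179.6, 0.4, -5.9]
ft_force: [-0.1, 0.5, -6.1]
opening: 13.0
```

Run:
```python
from h import *
go([630,-65,292],[180,0,-5.5])
```

```text
shift [ 11.  -13.1 -34.4] rv [ 0.37 -0.47  0.41] rows>= 1.0 | t 20.57 F [-0.1  0.5 -6.1]
```

Request:
arm_command(targets=[[[3,-4,-9],[0.1,-0.1,0.1]],[[4,-5,-10],[0.1,-0.2,0.2]],[[3,-3,-8],[0.1,-0.1,0.1]],[[1,-1,-4],[0,0,0]],[[0,0,0],[0,0,0]],[[0,0,0],[0,0,0]]])

```text
time_s: 21.07
ee_pos: [630.0, -62.5, 291.3]
ee_rot: [-180.0, 0.1, -5.2]
ft_force: [-0.1, -0.5, -6.3]
opening: 13.1
```

```bash
cat > hole.py <<'E'
from h import *
import sys
d,s=snap('wrist',sys.argv[1]); w=(d,s)
go([630,-65,288],[180,0,-5.5],s)
T=T_pose(s["ee_pos"],s["ee_rot"])
c=proj(w,(np.array([[0,-78,19+8.4-12,1.]])@T.T)[:,:3])[0]; print("hole pred",c)
ex=np.array([.9954,-.0958,0])
P=np.array([630,-65,250])+78*np.array([.0958,.9954,0]); print("pin tip pred",proj(w,P)[0], "pin base",proj(w,P-[0,0,26])[0])
g=cv2.cvtColor(d['img'],cv2.COLOR_RGB2GRAY); x,y=int(c[0]),int(c[1])
print("cols",x-22,"rows",y-20)
for r in range(y-20,y+21,1): print(r,' '.join('%3d'%v for v in g[r,x-22:x+24]))
E
python3 hole.py w10
```

```text
shift [ 0.  -2.5 -3.3] rv [-0.06 -0.13 -0.31] rows>= 0.1 | t 21.07 F [-0.1 -0.5 -6.3]
hole pred [316.29212076  93.09602124]
pin tip pred [317.32323606  97.07810277] pin base [317.00183066  95.99807385]
cols 294 rows 73
73 143 141 143 142 142 142 142 142 141 142 142 142 142 142 142 142 142 142 142 141 142 142 140 143 142 142 141 142 141 140 141 141 140 141 140 141 141 141 141 142 141 141 141 141 140 141
74 142 142 142 142 141 142 142 142 141 142 141 142 142 142 142 141 141 142 142 142 142 142 141 141 141 142 142 141 141 141 141 140 141 141 141 140 142 141 141 141 141 141 142 140 141 140
75 142 142 143 142 142 143 142 142 143 142 142 142 141 142 142 142 142 142 142 141 141 141 141 141 141 140 141 140 141 141 141 141 141 141 142 141 141 141 141 141 142 141 140 141 140 140
76 142 143 142 142 141 142 141 141 142 142 142 141 142 142 143 142 142 141 141 142 142 141 141 142 142 141 142 141 141 141 141 141 140 140 140 140 141 141 141 140 140 141 141 141 141 140
77 142 141 142 142 141 142 141 142 142 141 142 141 143 141 143 144 143 142 144 142 143 142 142 143 142 143 141 141 142 141 140 141 14
[... 6099 characters left out ...]
 139 139 139 137 134 134 133 134 135 136 136 137 139 139 139 140 139 139 140 138 139 139 138 139 140 139 139 139 139 139 139 139 139 139
111 139 139 139 140 140 140 140 139 140 140 139 139 140 140 140 140 139 140 139 139 139 139 139 140 138 139 139 138 139 139 139 140 140 139 139 139 139 139 139 139 139 139 139 138 139 138
112 140 140 139 140 139 139 140 139 139 139 139 140 139 139 138 139 139 139 139 140 139 140 140 139 139 139 139 140 140 140 139 139 139 139 139 139 140 139 140 139 139 139 138 139 139 140
113 141 139 139 140 139 139 140 139 138 139 140 139 139 139 139 140 139 139 139 139 139 139 139 139 139 139 140 140 139 140 139 138 139 139 139 140 139 139 139 140 139 140 139 139 139 138
```

Run:
```python
from h import *
w=load('w8'); g=cv2.cvtColor(w[0]['img'],cv2.COLOR_RGB2GRAY)
a=np.radians
for x0,x1,y0,y1 in((404,450,184,214),(420,466,14,42)):
    print(x0)
    for r in range(y0,y1): print(r,''.join('%4d'%v for v in g[r,x0:x1:2]))
L=np.array([637.0,11.9,250])
for yw in(-5.2,-5.7,-6.2):
    Rp=L-156*np.array([-np.sin(a(yw)),np.cos(a(yw)),0]); print(yw,Rp,proj(w,[L,Rp]).round(1).tolist())
```

```text
404
184  184 186 185 186 186 185 186 186 187 188 188 187 187 187 187 186 186 185 185 184 184 184 183
185  186 186 186 186 187 187 188 187 187 187 186 187 186 186 185 184 184 185 185 184 184 184 185
186  186 187 186 186 187 187 186 186 186 186 185 185 184 185 184 185 184 185 185 186 185 185 184
187  186 186 186 186 186 186 185 185 184 184 183 184 184 185 185 185 185 185 185 185 185 185 184
188  185 186 185 184 183 184 184 184 183 184 184 185 185 185 185 185 185 184 184 183 183 184 184
189  183 183 183 183 183 184 184 186 185 185 185 185 184 185 185 184 184 183 184 184 185 184 185
190  183 183 183 184 186 185 181 186 185 185 185 186 184 184 184 185 185 185 185 185 185 187 186
191  184 184 185 184 184 168 161 184 187 185 185 184 184 186 186 186 186 186 186 186 186 187 186
192  184 184 184 187 169 124 127 164 178 187 187 187 187 186 186 187 187 187 186 187 186 185 185
193  184 185 184 184 135 122 122 125 145 179 185 189 187 186 187 187 186 185 185 185 185 185 186
194  185 184 186 178 122 125 125 122 122 140 166 186 187 186 186 185 185 185 186 186 186 186 187
195  185 187 188 170 116 124 
[... 4048 characters left out ...]
9 112 119 184 181 181 180 182 181 181 181 182 181 181 181 180 180 179 179
38  179 181 176 116 119 119 117 183 178 179 179 180 181 180 181 181 181 181 181 181 181 181 181
39  181 181 178 117 119 119 117 183 180 180 179 180 180 180 180 180 180 181 180 180 181 181 181
40  178 180 177 116 120 119 118 184 181 181 181 181 181 182 181 180 180 180 180 180 180 180 179
41  179 179 177 114 117 118 115 183 181 181 181 181 181 181 182 181 181 181 181 181 180 181 179
-5.2 [ 622.86131749 -143.45796618  250.        ] [[451.7, 24.4], [433.5, 202.4]]
-5.7 [ 621.50611904 -143.32866891  250.        ] [[451.7, 24.4], [432.4, 202.6]]
-6.2 [ 620.15210051 -143.18755038  250.        ] [[451.7, 24.4], [431.3, 202.7]]
```

Request:
arm_command(targets=[[[0,-1.4,-1],[0,-0.1,0]],[[0,-1.2,-3],[0,0,0]],[[0,-0.3,-3],[0,0,0]],[[0,0,0],[0,0,0]],[[0,0,0],[0,0,0]]])

```text
time_s: 21.53
ee_pos: [630.1, -65.2, 284.6]
ee_rot: [-179.9, -0.1, -5.2]
ft_force: [-0.2, 0.8, -4.9]
opening: 12.8
```

```bash
cat > hole2.py <<'E'
from h import *
import sys
d,s=snap('wrist',sys.argv[1]); w=(d,s)
go([630.1,-65.4,float(sys.argv[2])],[180,0,-5.2],s)
T=T_pose(s["ee_pos"],s["ee_rot"])
c=proj(w,(np.array([[-1.25,-77.5,15.4,1.]])@T.T)[:,:3])[0]; print("hole",c)
P=np.array([637.0,11.9,250])-[1.25,.45,0]; print("tip pred",proj(w,P)[0])
g=cv2.cvtColor(d['img'],cv2.COLOR_RGB2GRAY); x,y=int(c[0]),int(c[1])
print("cols",x-18)
for r in range(y-18,y+19,2): print(r,''.join('%4d'%v for v in g[r,x-18:x+20:1]))
E
python3 hole2.py w11 275
```

```text
shift [ 0.  -0.2 -9.6] rv [-0.06  0.06 -0.05] rows>= 0.2 | t 21.53 F [-0.2  0.8 -4.9]
hole [313.65506894  94.19962084]
tip pred [313.62779482  94.96371145]
cols 295
76  142 142 141 141 142 142 141 142 141 142 141 141 141 142 142 143 142 142 142 142 142 141 142 140 139 141 140 141 140 141 140 140 141 140 141 141 141 141
78  142 142 142 141 142 142 142 142 140 143 143 143 143 142 142 132 122 121 111 112 114 123 133 134 142 142 142 141 141 141 141 141 140 140 140 141 140 141
80  141 142 141 141 141 141 142 141 142 143 140 120 102  93  88  90  89  89  90  91  93  94  95  96 100 105 110 126 140 142 141 140 141 141 140 140 140 141
82  142 141 140 140 141 141 142 141 120 102  92  89  86  89 100 149 147 173 199 197 174 168 144 121 103 100 104 106 109 122 134 141 140 140 141 140 140 141
84  142 141 141 142 141 143 141 110  93  90  86  89 150 199 202 203 201 201 200 200 201 200 200 200 200 193 130  94 106 109 115 130 140 141 140 141 141 140
86  140 141 141 141 143 130  98  92  88  89 149 199 203 197 156 114  96  91  85  84  90 101 134 176 197 200 198 192 131 108 113 115 120 140 141 140 142 140
[... 1335 characters left out ...]
 133 134 133 130 128 117 103 121 138 138 137 136 138 140 139 139 139 139
106  141 139 140 139 139 139 140 139 132 123 122 124 123 117 103  99 105 110 121 114 113 112 108 105 113 135 138 140 137 137 139 139 139 138 139 139 139 139
108  139 141 140 139 139 139 140 138 139 140 133 128 125 129 129 130 131 130 132 134 134 135 136 139 138 137 137 139 139 138 138 139 140 138 139 139 139 139
110  140 139 140 139 138 139 139 140 139 139 140 139 139 139 136 134 134 133 134 135 136 136 137 138 140 138 139 139 139 139 139 139 139 139 138 139 139 138
112  139 139 140 140 140 140 139 139 139 139 140 138 139 139 139 139 139 140 139 139 139 139 139 139 138 139 139 139 138 139 139 139 139 139 139 139 139 139
```

Request:
arm_command(targets=[[[0,0,-3],[0,0,0]],[[0,0,-4],[0,0,0]],[[0,0,-3],[0,0,0]],[[0,0,0],[0,0,0]]])

```text
time_s: 21.92
ee_pos: [630.1, -65.0, 273.7]
ee_rot: [-179.9, -0.1, -5.1]
ft_force: [-0.1, -0.3, -5.6]
opening: 12.9
```

Request:
arm_command(targets=[[[0,0,-2],[0,0,0]],[[0,0,-2],[0,0,0]],[[0,0,0],[0,0,0]]])

```text
time_s: 22.17
ee_pos: [630.1, -65.0, 269.1]
ee_rot: [-179.9, -0.0, -5.1]
ft_force: [-0.1, 0.3, -5.0]
opening: 12.7
```

Request:
arm_command(targets=[[[0,0,-2],[0,0,0]],[[0,0,-2],[0,0,0]],[[0,0,0],[0,0,0]]])

```text
time_s: 22.42
ee_pos: [630.1, -65.0, 264.7]
ee_rot: [-179.9, -0.1, -5.1]
ft_force: [-0.5, -0.1, -5.3]
opening: 13.1
```

Request:
arm_command(targets=[[[0,0,-2],[0,0,0]],[[0,0,-2.5],[0,0,0]],[[0,0,-2],[0,0,0]],[[0,0,0],[0,0,0]]])

```text
time_s: 22.75
ee_pos: [630.1, -65.0, 257.6]
ee_rot: [-179.9, -0.1, -5.1]
ft_force: [0.8, 0.6, -5.3]
opening: 12.6
```

Request:
arm_command(targets=[[[0,0,-1.5],[0,0,0]],[[0,0,-1.5],[0,0,0]],[[0,0,0],[0,0,0]]])

```text
time_s: 23.0
ee_pos: [630.1, -65.0, 254.2]
ee_rot: [-179.9, -0.1, -5.1]
ft_force: [-0.6, -0.2, -6.0]
opening: 13.0
```

Request:
arm_command(targets=[[[0,0,-0.8],[0,0,0]],[[0,0,-0.8],[0,0,0]],[[0,0,0],[0,0,0]]])

```text
time_s: 23.25
ee_pos: [630.2, -65.0, 252.4]
ee_rot: [-179.9, -0.1, -5.1]
ft_force: [0.2, 0.4, -5.6]
opening: 13.0
```

Request:
arm_command(targets=[[[0,0,-0.6],[0,0,0]],[[0,0,-0.6],[0,0,0]],[[0,0,0],[0,0,0]]])

```text
time_s: 23.5
ee_pos: [630.2, -65.0, 251.4]
ee_rot: [-179.9, -0.1, -5.1]
ft_force: [-0.0, -0.2, -5.3]
opening: 12.8
```

Request:
arm_command(targets=[[[0,0,-0.5],[0,0,0]],[[0,0,-0.5],[0,0,0]],[[0,0,0],[0,0,0]]])

```text
time_s: 23.75
ee_pos: [630.3, -65.0, 251.5]
ee_rot: [-179.9, -0.2, -5.1]
ft_force: [-0.8, -0.5, -4.6]
opening: 12.6
```

Request:
arm_command(targets=[[[0,0,-0.8],[0,0,0]],[[0,0,-0.8],[0,0,0]],[[0,0,0],[0,0,0]]])

```text
time_s: 24.0
ee_pos: [630.3, -65.0, 251.5]
ee_rot: [-179.9, -0.2, -5.2]
ft_force: [-0.7, -0.6, -5.0]
opening: 12.9
```

Request:
arm_command(targets=[[[0,0,-1.5],[0,0,0]],[[0,0,-1.5],[0,0,0]],[[0,0,0],[0,0,0]]])

```text
time_s: 24.25
ee_pos: [630.5, -65.0, 251.7]
ee_rot: [-179.9, -0.4, -5.2]
ft_force: [-0.1, -0.2, -5.2]
opening: 13.2
```

Run:
```python
from h import *
from plant import manip
d,s=snap('wrist','w12');print(s['ft_force'],s['wrist_torque'],s['tau'].round(1),s['ee_pos'],s['ee_rot'])
s=manip.get_state();print(s['ft_force'],s['wrist_torque'],s['ee_pos'],s['ee_rot'])
```

```text
[-0.11185107 -0.18374759 -5.2352094 ] [0.03080048 0.19291824 0.05131083] [  -0.  -100.8    1.8  -28.4   -0.    -0.2   -0. ] [630.47779453 -65.04710279 251.73106929] [-179.91424612   -0.43163468   -5.16535402]
[ 0.80770028  0.0750415  -2.95600166] [-0.03625966  0.0350589  -0.03108126] [630.58368143 -65.06013775 251.63578514] [-179.91506923   -0.44058206   -5.16550621]
```

Request:
arm_command(targets=[[[0,0,-1],[0,0.2,0]],[[0,0,-1.2],[0,0.2,0]]])

```text
time_s: 24.47
ee_pos: [630.7, -65.0, 251.3]
ee_rot: [-179.9, -0.1, -5.2]
ft_force: [-13.5, 1.3, 28.1]
opening: 12.8
```

Request:
arm_command(targets=[[[0,0,0.3],[0,0,0]],[[0,0,0],[0,0,0]]])

```text
time_s: 24.63
ee_pos: [630.8, -65.1, 251.5]
ee_rot: [-179.9, -0.1, -5.2]
ft_force: [0.4, -0.3, -3.7]
opening: 13.3
```

Request:
arm_command(targets=[[[0,0,0.3],[0,0,0]],[[0,0,0],[0,0,0]],[[0,0,0],[0,0,0]],[[0,0,0],[0,0,0]],[[0,0,0],[0,0,0]],[[0,0,0],[0,0,0]]], grip=-0.6)

```text
time_s: 25.13
ee_pos: [631.5, -65.1, 251.3]
ee_rot: [-179.9, -0.2, -5.2]
ft_force: [0.2, 0.3, -0.1]
opening: 68.1
```

Request:
arm_command(targets=[[[0,0,5],[0,0,0]],[[0,0,10],[0,0,0]],[[0,0,20],[0,0,0]],[[0,0,25],[0,0,0]],[[-5,0,25],[0,0,0]],[[-10,0,20],[0,0,0]],[[-10,0,10],[0,0,0]],[[0,0,0],[0,0,0]],[[0,0,0],[0,0,0]]])

```text
time_s: 25.88
ee_pos: [604.8, -65.0, 373.4]
ee_rot: [-179.9, -0.2, -5.2]
ft_force: [0.1, 0.5, -0.5]
opening: 68.4
```

Run:
```python
from h import *
d,s=snap('wrist','w13');snap('side','s13');snap('scene','c13');w=(d,s)
print(s['ee_pos'],s['ee_rot'],s['ft_force'])
a=np.radians(-5.2);ex=np.array([np.cos(a),np.sin(a),0]);ey=np.array([-ex[1],ex[0],0]);S=np.array([630.2,-65.2,224])
b=np.array([-1.25*ex[0],0,0])
cs=[('corner %d %d'%(x,y),S+x*ex+y*ey+[0,0,12]) for x in(-90,90) for y in(-95,95)]+[('pinL',S+78*ey+[0,0,26]),('pinR',S-78*ey+[0,0,26])]
for n,P in cs: print(n,proj(w,P+b)[0].round(1),'scene',proj(load('c13'),P)[0].round(1),'side',proj(load('s13'),P)[0].round(1))
g=cv2.cvtColor(d['img'],cv2.COLOR_RGB2GRAY)
from itertools import product
# contour of grey frame: fit quad in wrist view
hsv=cv2.GaussianBlur(g,(3,3),0); E=cv2.Canny(hsv,30,80)
L=cv2.HoughLinesP(E,1,np.pi/360,50,minLineLength=70,maxLineGap=8)
for l in L[:,0]: print(l.tolist(),end=' ')
```

```text
[604.77937382 -64.97849294 373.39790408] [-179.93800987   -0.20091034   -5.16496529] [ 0.06382063  0.47506186 -0.47852243]
corner -90 -95 [249.1 269.4] scene [258.  189.4] side [327.9 162.7]
corner -90 95 [234.6  67.1] scene [319.8 206.9] side [311.7 187.6]
corner 90 -95 [427.2 269.1] scene [232.3 240.4] side [278.1 156.7]
corner 90 95 [453.   67.7] scene [298.1 260.9] side [256.5 180.1]
pinL [345.2  88.7] scene [303.4 228.6] side [285.4 177.4]
pinR [339.9 261.8] scene [250.5 213. ] side [301.  157.8]
[426, 275, 453, 71] [247, 68, 361, 68] [503, 304, 536, 15] [191, 77, 205, 210] [32, 399, 114, 312] [1, 71, 48, 205] [407, 238, 420, 111] [265, 111, 271, 241] [287, 161, 289, 241] [483, 130, 497, 257] [469, 129, 484, 260] [353, 241, 357, 145] [315, 228, 315, 126] [245, 209, 251, 288] [513, 313, 595, 399] [1, 93, 49, 223] [463, 139, 478, 258] [353, 200, 355, 128] [366, 208, 370, 124] [475, 129, 491, 268] [409, 240, 423, 116] [244, 339, 317, 331] [207, 76, 215, 170] [200, 109, 211, 213]
```

Run:
```python
from h import *
a,b=[load(n)[0]['img'].astype(int) for n in('s8','s13')]
D=np.abs(a-b).max(2)
for r in range(150,240,5): print(r,''.join('%4d'%D[r:r+5,c:c+5].mean() for c in range(255,360,5)))
# elsewhere: bystanders, first vs last pictures (side)
a=load('side0')[0]['img'].astype(int); D=np.abs(a-b).max(2); n=cv2.connectedComponentsWithStats(((cv2.blur(D.astype(np.uint8),(3,3)))>25).astype(np.uint8))[2]
print([x.tolist() for x in n[1:] if x[4]>25])
```

```text
150    1   1   1   1   1   1   1   1   6   5   2   2   1   1   2   2   2   1   2   2   1
155    1   1   1   1  17  30  21  28  96  60  52  18   2   1   2   2   1   1   1   1   1
160    1   1   1  15  57  55  61  94 117  41  64  46  21  16  12   2   1   1   1   8   1
165    1   1  11  53  34  18  41  84  88  63  38  38  46  48  42   2   1   1   6   9   1
170    1  10  55  29  19  20  48  76  62  29  12  20  34  63  50  31  22  24  37  27  10
175    7  53  35  15  14  30  41  58  44   7  11  21  47  78  66  65  50  48  44  22  41
180   33  64  62  57  47  41  13  28  23  16  14  27  52  67  65  57  16  35  26  16   3
185    2   5   9  19  31  41  42  57  61  63  56  51  27  28  17  11  24   9  28  12   5
190    1   2   2   2   4   7   2   5   5   8  19  19  18  29   1   6   2  25  26  20  37
195    1   1   1   3   4  20  21  19   6   7   8   2  22  31   2   2   3   2   3   8  37
200    1   2   3   3   7  16  19  20   7  15  20   2   3  10   5   2   2   2   2   4  13
205    1   2   2   2   2   2   2   2   3   5   2   2   5   2   1   2   1   1   1   1   1
210    1   2   2   2   2   2   2   2   2   2   2   2   3   1   1   2   2   2   1   1   1
215    1   2   2   2   2   2   2   2   2   2   2   1   2   1   2   3   2   2   2   2   1
220    1   1   2   1   2   1   2   2   2   2   2   1   2   2   3   3   3   2   1   1   1
225    1   1   1   1   1   1   1   1   2   1   2   1   2   2   3   3   2   1   1   1   1
230    1   1   2   2   1   1   2   1   2   2   1   2   1   2   2   2   2   1   2   1   2
235    1   1   1   2   2   2   1   1   2   2   2   2   1   1   2   2   2   1   1   2   1
[[274, 0, 244, 230, 22462], [499, 114, 32, 36, 465], [502, 127, 6, 10, 27], [498, 136, 14, 19, 106], [525, 150, 11, 24, 104], [487, 152, 44, 58, 1453], [257, 154, 100, 71, 2030], [536, 163, 7, 32, 133], [354, 171, 43, 28, 764], [340, 188, 11, 7, 42], [522, 191, 9, 15, 45], [522, 205, 13, 19, 101], [262, 302, 86, 68, 4302]]
```

```bash
python3 -c "
from plant import job_done
print(job_done())"
```

```text
the job is handed in; nothing more can be done
None
```

The draught shield is back together and the job is handed in at about 26 s of the 72 s allowed. The pane went in first, then the cover.

**Pane:** I took it from the stand by its grip and set its foot into the groove at 20° of tilt. I then straightened it under the rails until it touched the posts at about 5° lean back, and let go. The wrist picture after release showed its top edge under the rails, about 11–12 mm behind the groove's middle. A side view before and after placing the cover showed no change in its lower part.

**Cover:** I aligned the left hole over its pin by looking through the hole. It went down level with no side force. It stopped at the expected height, and a short press of about 33 N confirmed the contact. After release, the back, front and left edges that image code found in the wrist picture matched the seated position to a few pixels.

**Bystanders:** Comparing the first and last side pictures, the only changes I found were at the robot, the stand and the places where the pane and cover were or went.

**Disagreements and limits:**
- While straightening, the pane was over-rotated to about 6.3° and pressed lightly between the groove and the posts. I turned it back before letting go.
- The brief push to confirm the pane was on the groove bottom read up to 18 N upward.
- Two estimates of the balance's yaw from the pins were about 1° off (-6.2° against -5.2°); I used -5.2°, and the cover fitted.
- The right pin was not seen through its hole. The final placing was checked from numbers only, because the picture limit was used up.

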